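# Reload a covered dish warmer at a market stall

### The arm

A 6-joint arm with a two-finger parallel gripper is mounted at the origin on the work surface. World frame = base frame: x ahead of the robot, y to its left, z up, the work surface at z = 0. Lengths are in m, angles in rad, forces in N, time in s.
With the tool pointing down it reaches from about 0.25 to 0.85 m from the base axis. Payload 12.5 kg.
Tool frame: the origin (TCP) lies on the centre line of the jaws, within the pads' length; the fingertips stand bot.tip_extent ahead of it and the grasp point (between the pads) lies 5 mm behind it (bot.tip_extent is the distance from the TCP to the fingertips, in m); z points along the fingers, y is the direction in which the jaws open and shut (so a half turn about z gives the same grasp; the last joint's range is limited). The gripper opens to 93 mm and grips with 3 to 60 N. Pads are 15 mm wide; open, the fingers measure 128 mm over their backs; the gripper's body (75 mm by 188 mm) begins 65 mm behind the grasp point.
Start: joints at [-1.235, 0.351, 1.652, -0, 1.139, -0.085], TCP at [0.225, -0.502, 0.233] pointing down, gripper open.
Joint ranges: [-2.75, 2.75], [-0.79, 2.1], [0.01, 2.65], [-1.57, 4.71], [0.07, 3.14], [-2.87, 2.87]. Speed limits (rad/s): [2.22, 2.22, 2.79, 3.14, 3.14, 3.14].

### API

Orientations are given as a unit quaternion [w, x, y, z].
In Python, from rig import bot gives the robot as it stands.
- The arm moves only by the tool carry_out, never from a script. Its argument "motion" is a list of rows, each an object of numbers: "jaw": the opening, from -1 (shut) to 1 (fully open), so that 0 is half open; "dx", "dy", "dz": the shift along the world's x, y, z each as a share of 0.2 m, from -1 to 1; "ax", "ay", "az": the turn, a rotation vector about the world's x, y, z each as a share of pi/4 rad, from -1 to 1. In form: [{"jaw": .., "dx": .., "dy": .., "dz": .., "ax": .., "ay": .., "az": ..}, ...]. A call has 1 to 12 rows; each row is the pose to reach, as a shift and turn from the pose commanded when the call began; what a row does not reach only later rows make up. A row lasts 1/10 s, in which the tool goes at most 50 mm and 8.59 degrees, less where a joint would pass 70% of its speed; a pose out of reach is approached as far as the arm can. A call with a number of a shift or a turn outside -1 to 1 is refused whole. A call with a gripper value outside its range is refused whole. The fingers move at their own pace and stop on an object; "force" is the grip in N (left out, the last holds). Time passes only in rows, so rows that repeat a pose let the fingers close. It gives the time, the measured TCP pose, the force and the opening at its end, in the units of the state.
- bot.sense(): the state, without advancing time (a new reading comes with each control period).
- bot.read_camera(name): name is "scene" or "top"; returns a dict with "img" (384x512x3 uint8, blue, green, red), "z_map" (384x512 float32, m along the optical axis (not along the pixel's ray), 0 where there is no reading), "fovy" (degrees; the focal length in pixels is half the picture's height over the tangent of half this angle, whatever the lens; pixels are square), "cx", "cy" (the principal point, pixels), "k1" (the pictures are not rectified: a ray, as slopes to the right and down, at radius r is drawn at 1 + k1 r^2 times it, then the intrinsics apply), "R" (3x3) and "t" (3): a world point X has camera coordinates R X + t. Camera axes: x right, y down, z forward; pixel columns grow to the right and rows downward; lengths in m; the calibration is good to about 2 mm. A picture is of the moment at which its call begins.
- bot.hand_in(): hands the job in, once; it reports no verdict.
The state is a dict: "time": time; "joints": joint angles; "joint_velocities": joint speeds; "joint_efforts": joint torques, N m; "tcp_pos": TCP position; "eef_rot": TCP orientation; "ft_force": force on the tool from outside, world axes, zero at the start; "torque": the same for the moment, N m; "finger_gap": finger opening in m.
Only numpy, scipy, OpenCV 4.12 (cv2) and the standard library are available. Lean on these libraries where they do the work, as an engineer would, in place of code of your own. Each camera call takes 0.05 s, during which the arm holds its last target.

### The job

Lift the clear hinged cover of the dish warmer right back against its open stop, slide the warm round pot out onto the middle of the round cork mat, and slide every oblong dish that stands to the left onto a marked place of the warming plate, one dish to a place and lined up with it; they are full, so slide them along the surface and never lift or tip them. Then lower the cover gently onto its front stops, never letting it drop, and only then throw the warmer's switch lever fully over, away from the robot. Leave the other things on the table where they are.

Things in the scene. Friction and masses are not known exactly. Their poses are not given: they have to be found in the camera images.
- warmer: Dish warmer, fixed: a black warming plate flush with the table (to 1 mm) at x = -165 to -5, y = -150 to 150 mm of its frame, open left and right, a 55 mm high steel housing on its far side, hinge cheeks 84 mm high at x = 5, y = +-154. Origin on the table below the middle of the hinge; x points away from the robot's side, y left along the hinge, z up. Its place varies, its yaw by 0.12 rad.
- place0 (a point): Centre of the right-hand (-y) marked place on the warming plate, on the table surface: a thin light outline 118 mm (x) by 78 mm (y), axes as the warmer's. The places are 90 mm apart. Any place may take any dish.
- place1 (a point): Centre of the middle marked place, as place0.
- place2 (a point): Centre of the left-hand (+y) marked place, as place0.
- cover_hinge (a point): Middle of the cover's hinge axis, 74 mm above the table; axes as the warmer's (hinge along y). Closed stops: two rubber-topped posts 10 mm thick, 70 mm high, at x = -156, y = +-45 mm of the warmer; open stops: two 150 mm posts just behind the hinge at y = +-120 mm.
- cover (a joint): Cover angle, rad: 0 = level on its front stops, 1.65 = on its open stop just past upright. A clear panel in a steel frame, 162 x 292 x 9 mm, 0.6 kg, underside 70 mm up when closed. 3 to 5 N at the bar raises it. A damper and some friction: above about 1.45 it stays put, lower it falls at about 1 rad/s if let go, which is a drop; over 0.8 rad/s at a stop is a slam.
- cover_bar (a point): Middle of the cover's handle: a round black bar 12 mm thick, 160 mm long, parallel to the hinge, 215 mm from it in the panel's plane, 45 mm clear of the panel's edge. Closed: on the robot's side, 74 mm above the table; open: at the top, 288 mm up. It can be pinched from above all the way (opening across the bar) and turns between the fingers.
- switch (a joint): Switch lever angle, rad: near 0 = off, leaning towards the robot (starts at 0 to 0.2); 1.0 = on, leaning away from the robot. It stays where it is left; light to push.
- switch_tip (a point): Tip of the warmer's switch lever: a black stick 70 mm long on a small dark block fixed at the right front corner of the warmer. It swings away from the robot (warmer's +x) about an axis along the warmer's y.
- dish0_mid (a point): Centre (25 mm above its underside) of an oblong lidded white dish, full, 104 (its x) x 64 mm (its y), top of lid 30 mm up, with a bar knob on the middle of the lid along its x: 36 long, 14 wide, from 30 to 50 mm up. 0.25 to 0.45 kg. Two or three such dishes start left of the warmer, any turned up to 0.5 rad; an absent one reads None. Either end may face away.
- dish1_mid (a point): The same of a second such dish.
- dish2_mid (a point): The same of a third such dish.
- pot_mid (a point): Centre (25 mm above its underside) of the round lidded white ceramic pot, 72 mm in diameter, lid 30 mm high, with a round knob 18 mm thick from 30 to 50 mm above the table. Starts somewhere on the warming plate under the cover. 0.32 kg.
- mat_mid (a point): Centre of the round cork mat on the table to the right of the warmer, 150 mm in diameter, 1.5 mm thick, fixed; things slide onto it without a step.
Mind the look-alikes: they are no part of the job. What is shaped like the part that bears dish2_mid but yellow is not meant.

How it is judged:
By the outcome, as a careful person would: the job done as asked, in the order asked, and still so for the second after the job is handed in, with the robot touching nothing.
Of dish0, dish1, dish2 only 2 to 3 are there at a start; the rules pass over those that are not, and their reading is None.
At some moment in a run one of dish0, dish1, dish2, pot may be knocked a few centimetres aside while the robot is not near it.
It also fails if it takes over 210 s, if anything falls off the work surface, if the arm or the gripper's body presses on something with over 40 N, if the wrist force passes 120 N, or if a joint passes its speed limit or range.

## Working session

There is one attempt and no reset: what is moved stays moved. The work goes in short steps, Python scripts to look and compute and a tool call to move; the robot and the scene stay as the last step left them, time stands still between calls to the robot, and variables do not carry over. Pictures are saved under pics/ and viewed, and the job is handed in when it is done.

Besides the shell and the picture viewer there is one more tool, called after "Request:" by a JSON object that holds its "fn" and its "kwargs", one argument or row to a line. carry_out: Moves the arm, as the interface text tells. Shift numbers are shares of 0.2 m and turn numbers shares of pi/4 rad, none past 1 either way. Its arguments: {"type":"object","properties":{"motion":{"type":"array"},"force":{"type":"number"}},"required":["motion"]}

```bash
mkdir -p pics; ls; cat > h.py <<'E'
import numpy as np, cv2
from rig import bot
def cam(n):
    c=bot.read_camera(n); f=c["img"].shape[0]/2/np.tan(np.radians(c["fovy"])/2); c["f"]=f
    c["K"]=np.array([[f,0,c["cx"]],[0,f,c["cy"]],[0,0,1]]); c["D"]=np.array([c["k1"],0,0,0,0.]); return c
def ray(c,u,v):
    p=cv2.undistortPoints(np.array([[[u,v]]],float),c["K"],c["D"])[0,0]; return np.array([p[0],p[1],1.])
def px_z(c,u,v,z):  # intersect with plane world z
    R=np.array(c["R"]);t=np.array(c["t"]); d=R.T@ray(c,u,v); o=-R.T@t; return o+d*(z-o[2])/d[2]
def cloud(c):
    h,w=c["z_map"].shape; uu,vv=np.meshgrid(np.arange(w),np.arange(h))
    p=cv2.undistortPoints(np.stack([uu,vv],-1).reshape(-1,1,2).astype(float),c["K"],c["D"]).reshape(h,w,2)
    P=np.dstack([p,np.ones((h,w))])*c["z_map"][...,None]; R=np.array(c["R"]);t=np.array(c["t"]); X=(P-t)@R
    X[c["z_map"]==0]=np.nan; return X
def proj(c,X):
    rv=cv2.Rodrigues(np.array(c["R"]))[0]; return cv2.projectPoints(np.array(X,float).reshape(-1,3),rv,np.array(c["t"],float),c["K"],c["D"])[0].reshape(-1,2)
def topdown(c,z,x0,x1,y0,y1,s):
    # rectified plan at plane z: rows=x descending (up = +x), cols = y descending (left=+y)
    xs=np.arange(x1,x0,-1/s); ys=np.arange(y1,y0,-1/s); Y,X=np.meshgrid(ys,xs)
    q=proj(c,np.stack([X,Y,np.full_like(X,z)],-1)).astype(np.float32).reshape(X.shape+(2,))
    return cv2.remap(c["img"],q[...,0],q[...,1],cv2.INTER_LINEAR)
E
python3 - <<'E'
from h import *
s=bot.sense(); print(s, bot.tip_extent)
for n in("scene","top"):
    c=cam(n); cv2.imwrite(f"pics/{n}0.png",c["img"]); print(n,c["fovy"],c["cx"],c["cy"],c["k1"],np.round(c["R"],3).tolist(),c["t"])
E
```

```text
pics
{'time': 0.0, 'joints': array([-1.23460958e+00,  3.51192094e-01,  1.65242230e+00,  3.28055511e-05,
        1.13911265e+00, -8.45694244e-02]), 'joint_velocities': array([-0.00138451, -0.00102626, -0.00214024, -0.00040488, -0.00235246,
       -0.00020676]), 'joint_efforts': array([-4.99369398e-04, -4.97322321e+01, -2.85251856e+01,  6.98843901e-02,
        2.55476078e-02, -1.10935580e-04]), 'tcp_pos': array([ 0.22458465, -0.50169623,  0.23212628]), 'eef_rot': array([-5.64581865e-04,  9.77953306e-01,  2.08822913e-01, -5.63936383e-05]), 'ft_force': array([-1.06038236, -0.27001164,  0.07653798]), 'torque': array([-0.00851725, -0.00223294, -0.02719497]), 'finger_gap': 0.09316511436469864} 0.014
scene 50.86265250147017 254.01325206483196 191.70687141301934 -0.01225298007370255 [[0.874, 0.486, -0.003], [0.362, -0.656, -0.662], [-0.324, 0.577, -0.75]] [-0.44893578 -0.1177309   1.48858581]
top 45.43926942549302 254.46951784474226 191.68928453377774 -0.08697487115827629 [[0.024, -1.0, 0.002], [-0.996, -0.025, -0.09], [0.09, -0.0, -0.996]] [0.03077172 0.49249041 1.45920481]
```

View pics/scene0.png

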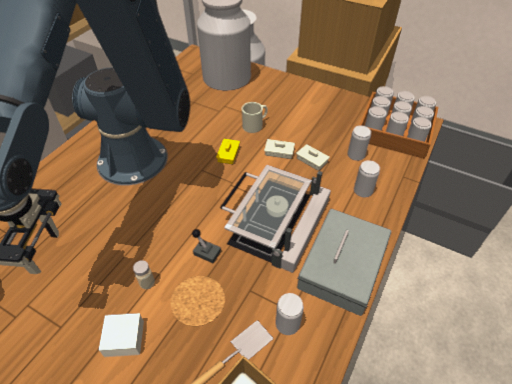

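View pics/top0.png

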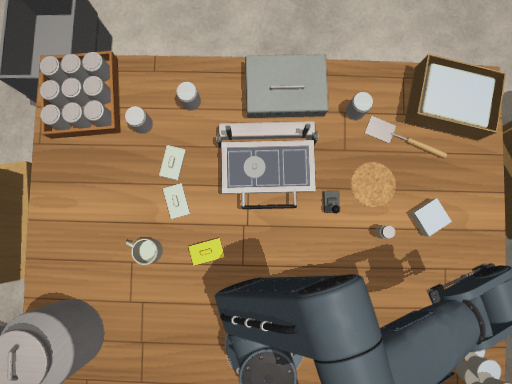

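Top view: the white oblong dishes are at (172,162) and (176,201). A yellow look-alike sits at (206,251) and is not meant. The pot is at (255,167), the mat at (373,184), the lever at (334,207) and the bar at (269,206). Next I measure positions and take an enlarged view.

```bash
python3 - <<'E'
from h import *
c=cam("top")
s=1000
im=topdown(c,0.0,0.28,0.72,-0.38,0.40,s); 
for y in np.arange(-0.35,0.4,0.05): cv2.line(im,(int((0.4-y)*s),0),(int((0.4-y)*s),6),(0,255,255),1)
for x in np.arange(0.3,0.72,0.05): cv2.line(im,(0,int((0.72-x)*s)),(6,int((0.72-x)*s)),(0,255,255),1)
cv2.imwrite("pics/plan1.png",im)
X=cloud(c)
z=X[...,2]
# knob/dish depth prints
for n,(u,v) in dict(dA=(172,162),dB=(176,201),pot=(255,167),bar=(269,206),mat=(373,184),lev=(334,207),y=(206,251)).items():
    print(n,np.round(X[v,u],3), np.round(np.nanmax(z[v-6:v+7,u-6:u+7]),3))
# cover frame
m=(z>0.06)&(z<0.095)&(X[...,0]>0.3)&(X[...,0]<0.75)&(abs(X[...,1])<.25)
cv2.imwrite("pics/m.png",cv2.resize((m*255).astype(np.uint8),None,fx=1.5,fy=1.5))
E
```

```text
dA [0.578 0.309 0.049] 0.059
dB [0.454 0.292 0.045] 0.056
pot [0.564 0.043 0.079] 0.083
bar [ 0.443 -0.003  0.081] 0.085
mat [ 0.529 -0.348 -0.   ] 0.01
lev [ 0.444 -0.202  0.099] 0.103
y [0.298 0.191 0.048] 0.056
```

View pics/plan1.png

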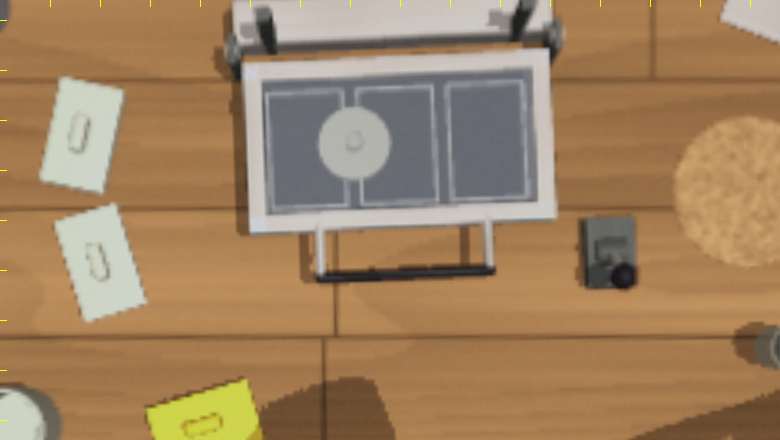

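View pics/m.png

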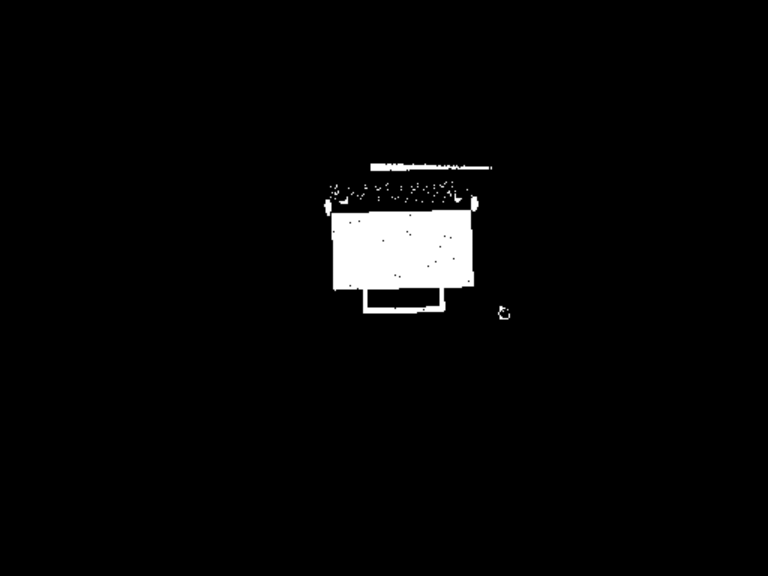

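```bash
cat >> h.py <<'E'
def dishes(c,show=False,region=(0.3,0.75,-0.2,0.5)):
    x0,x1,y0,y1=region; s=2000; im=topdown(c,0.03,x0,x1,y0,y1,s).astype(int)
    b,g,r=im[...,0],im[...,1],im[...,2]
    m=((b>150)&(g>150)&(abs(g-r)<35)&(abs(b-g)<40)).astype(np.uint8)
    m=cv2.morphologyEx(m,cv2.MORPH_CLOSE,np.ones((9,9))); out=[]
    for q in cv2.findContours(m,cv2.RETR_EXTERNAL,cv2.CHAIN_APPROX_NONE)[0]:
        a=cv2.contourArea(q)/s/s
        if a<0.003 or a>0.013: continue
        R=cv2.minAreaRect(q); (u,v),(w,h),_=R; bp=cv2.boxPoints(R)
        e1=bp[1]-bp[0]; e2=bp[2]-bp[1]; e=e1 if np.linalg.norm(e1)>np.linalg.norm(e2) else e2
        yaw=np.arctan2(-e[0],-e[1]); yaw=(yaw+np.pi/2)%np.pi-np.pi/2
        out.append((x1-v/s,y1-u/s,yaw,max(w,h)/s,min(w,h)/s,a))
    return out
def warmer(c):
    # bar in plane z=.074 & lid rect
    s=2000;x0,x1,y0,y1=0.36,0.5,-0.12,0.12
    im=topdown(c,0.074,x0,x1,y0,y1,s).max(2); return im
E
python3 - <<'E'
from h import *
for n in("top","scene"):
    c=cam(n)
    for d in dishes(c): print(n,np.round(d,4))
c=cam("top"); X=cloud(c); z=X[...,2]
im=topdown(c,0.079,0.36,0.68,-0.2,0.2,2000)
cv2.imwrite("pics/p79.png",im)
bar=topdown(c,0.074,0.40,0.46,-0.12,0.12,2000); m=(bar.max(2)<70).astype(np.uint8)
q=max(cv2.findContours(m,0,cv2.CHAIN_APPROX_NONE)[0],key=cv2.contourArea); R=cv2.minAreaRect(q); (u,v),wh,a=R
print("bar",0.46-v/2000,0.12-u/2000,np.array(wh)/2000,a)
mat=topdown(c,0.0015,0.42,0.64,-0.46,-0.24,2000); hsv=cv2.cvtColor(mat,cv2.COLOR_BGR2HSV); print(hsv[220,220],hsv[20,20],hsv[420,20])
cv2.imwrite("pics/mat.png",mat)
lv=topdown(c,0.0,0.38,0.52,-0.28,-0.14,4000); cv2.imwrite("pics/lv.png",lv)
E
```

```text
top [0.4558 0.2951 0.3038 0.1042 0.0642 0.0064]
top [ 0.581   0.3132 -0.2103  0.104   0.0639  0.0063]
top [ 0.699   0.0084 -1.5221  0.3117  0.0438  0.011 ]
scene [0.4551 0.2969 0.2985 0.1045 0.0669 0.0065]
scene [ 0.58    0.3148 -0.2129  0.1052  0.0657  0.0065]
scene [ 0.6861  0.0283 -1.5234  0.3165  0.0433  0.0119]
bar 0.44216705322265626 -0.0024804611206054733 [0.01074601 0.16916582] 87.31622314453125
[ 16 126 186] [ 14 134 160] [ 15 133 177]
```

View pics/p79.png

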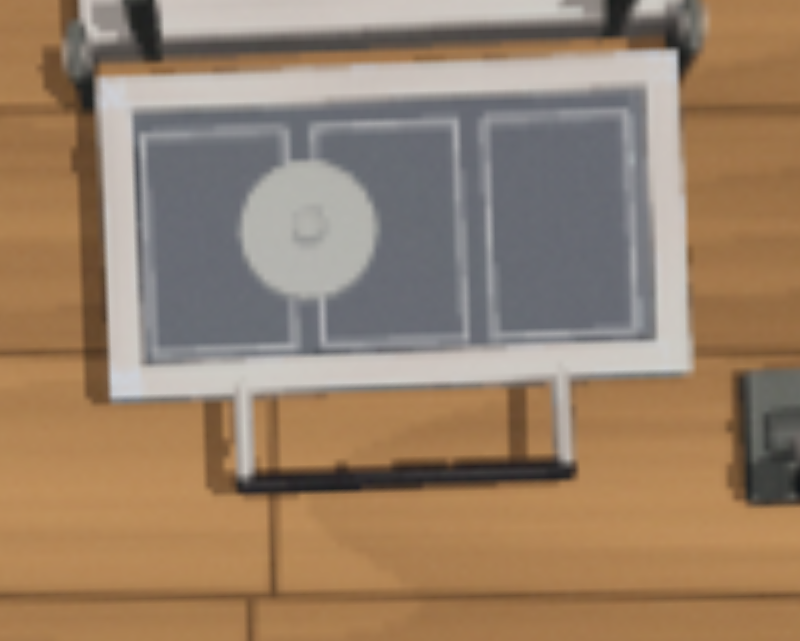

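View pics/mat.png

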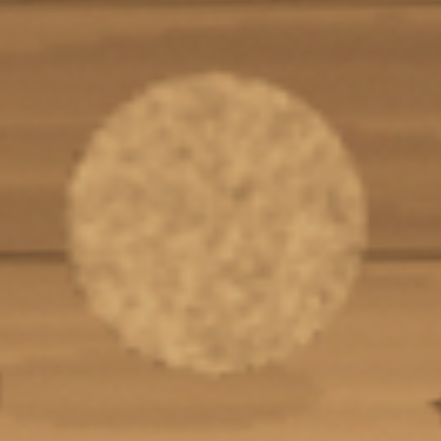

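View pics/lv.png

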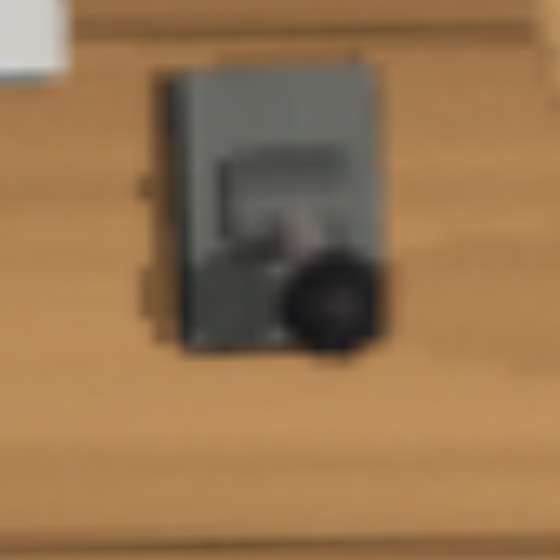

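Only two dishes are present, on the left. The warmer's yaw is about 0.049, the hinge is near (0.657, 0.008), and the bar is near (0.442, -0.002). I'll move above the bar first.

Request:
{"fn": "carry_out", "kwargs": {
  "motion": [
    {"jaw": 0,"dx": 1,"dy": 1,"dz": 0,"az": 1},
    {"jaw": 0,"dx": 1,"dy": 1,"dz": 0,"az": 1},
    {"jaw": 0,"dx": 1,"dy": 1,"dz": 0,"az": 1},
    {"jaw": 0,"dx": 1,"dy": 1,"dz": 0,"az": 1},
    {"jaw": 0,"dx": 1,"dy": 1,"dz": 0,"az": 1},
    {"jaw": 0,"dx": 1,"dy": 1,"dz": 0,"az": 1},
    {"jaw": 0,"dx": 1,"dy": 1,"dz": 0,"az": 1},
    {"jaw": 0,"dx": 1,"dy": 1,"dz": 0,"az": 1}
  ],
  "force": 20
}}

```text
schema error: expected keys jaw, dx, dy, dz, ax, ay, az
```

Request:
{"fn": "carry_out", "kwargs": {
  "motion": [
    {"dx": 0.088,"dy": 1,"dz": -0.4,"az": 0.527},
    {"dx": 0.088,"dy": 1,"dz": -0.4,"az": 0.527},
    {"dx": 0.088,"dy": 1,"dz": -0.4,"az": 0.527},
    {"dx": 0.088,"dy": 1,"dz": -0.4,"az": 0.527},
    {"dx": 0.088,"dy": 1,"dz": -0.4,"az": 0.527},
    {"dx": 0.088,"dy": 1,"dz": -0.4,"az": 0.527},
    {"dx": 0.088,"dy": 1,"dz": -0.4,"az": 0.527}
  ]
}}

```text
schema error: expected keys jaw, dx, dy, dz, ax, ay, az
```

Request:
{"fn": "carry_out", "kwargs": {
  "motion": [
    {"dx": 0,"dy": 0.5,"dz": 0,"az": 0},
    {"dx": 0,"dy": 0.5,"dz": 0,"az": 0},
    {"dx": 0,"dy": 0.5,"dz": 0,"az": 0},
    {"dx": 0,"dy": 0.5,"dz": 0,"az": 0}
  ]
}}

```text
schema error: expected keys jaw, dx, dy, dz, ax, ay, az
```

```bash
cat >> h.py <<'E'
from scipy.spatial.transform import Rotation as Rn
def st():
    s=bot.sense(); q=np.array(s["eef_rot"]); r=Rn.from_quat([q[1],q[2],q[3],q[0]]).as_matrix()
    print("t",round(s["time"],2),"tcp",np.round(s["tcp_pos"],4),"yawY",round(np.degrees(np.arctan2(r[1,1],r[0,1])),2),"zax",np.round(r[:,2],3),"F",np.round(s["ft_force"],1),"gap",round(s["finger_gap"],4),"j6",round(s["joints"][5],2)); return s
E
python3 - <<'E'
from h import *
st(); c=cam("scene"); cv2.imwrite("pics/s1.png",c["img"][100:330,150:400].repeat(3,0).repeat(3,1))
E
```

```text
t 0.3 tcp [ 0.2247 -0.5019  0.2325] yawY -65.89 zax [-0.  0. -1.] F [0.6 0.6 1.1] gap 0.0928 j6 -0.08
```

All seven keys are needed in each row.

Request:
{"fn": "carry_out", "kwargs": {
  "motion": [
    {"jaw": 0,"dx": 1,"dy": 1,"dz": 0,"ax": 0,"ay": 0,"az": 1},
    {"jaw": 0,"dx": 1,"dy": 1,"dz": 0,"ax": 0,"ay": 0,"az": 1},
    {"jaw": 0,"dx": 1,"dy": 1,"dz": 0,"ax": 0,"ay": 0,"az": 1},
    {"jaw": 0,"dx": 1,"dy": 1,"dz": 0,"ax": 0,"ay": 0,"az": 1},
    {"jaw": 0,"dx": 1,"dy": 1,"dz": 0,"ax": 0,"ay": 0,"az": 1},
    {"jaw": 0,"dx": 1,"dy": 1,"dz": 0,"ax": 0,"ay": 0,"az": 1},
    {"jaw": 0,"dx": 1,"dy": 1,"dz": 0,"ax": 0,"ay": 0,"az": 1},
    {"jaw": 0,"dx": 1,"dy": 1,"dz": 0,"ax": 0,"ay": 0,"az": 1}
  ],
  "force": 20
}}

```text
time: 1.15
tcp_pos: [0.4248, -0.3017, 0.2326]
eef_rot: [-0.0, 0.823, 0.568, -0.0]
ft_force: [-0.6, 0.3, 0.5]
finger_gap: 0.0463
```

Request:
{"fn": "carry_out", "kwargs": {
  "motion": [
    {"jaw": 0,"dx": 0.088,"dy": 1,"dz": -0.4,"ax": 0,"ay": 0,"az": 0.527},
    {"jaw": 0,"dx": 0.088,"dy": 1,"dz": -0.4,"ax": 0,"ay": 0,"az": 0.527},
    {"jaw": 0,"dx": 0.088,"dy": 1,"dz": -0.4,"ax": 0,"ay": 0,"az": 0.527},
    {"jaw": 0,"dx": 0.088,"dy": 1,"dz": -0.4,"ax": 0,"ay": 0,"az": 0.527},
    {"jaw": 0,"dx": 0.088,"dy": 1,"dz": -0.4,"ax": 0,"ay": 0,"az": 0.527},
    {"jaw": 0,"dx": 0.088,"dy": 1,"dz": -0.4,"ax": 0,"ay": 0,"az": 0.527}
  ]
}}

```text
time: 1.75
tcp_pos: [0.4415, -0.1013, 0.1519]
eef_rot: [-0.001, 0.689, 0.725, -0.0]
ft_force: [0.3, -0.5, 0.1]
finger_gap: 0.0464
```

Request:
{"fn": "carry_out", "kwargs": {
  "motion": [
    {"jaw": 0,"dx": 0,"dy": 0.5,"dz": 0,"ax": 0,"ay": 0,"az": 0},
    {"jaw": 0,"dx": 0,"dy": 0.5,"dz": 0,"ax": 0,"ay": 0,"az": 0},
    {"jaw": 0,"dx": 0,"dy": 0.5,"dz": 0,"ax": 0,"ay": 0,"az": 0},
    {"jaw": 0,"dx": 0,"dy": 0.5,"dz": 0,"ax": 0,"ay": 0,"az": 0}
  ]
}}

```text
time: 2.15
tcp_pos: [0.4427, -0.0028, 0.1531]
eef_rot: [0.0, 0.689, 0.724, 0.0]
ft_force: [-0.5, -0.4, -0.1]
finger_gap: 0.0463
```

```bash
python3 - <<'E'
from h import *
st(); c=cam("scene"); cv2.imwrite("pics/s1.png",c["img"][100:330,150:400].repeat(3,0).repeat(3,1)[:600])
E
```

```text
t 2.15 tcp [ 0.4427 -0.0028  0.1531] yawY 2.85 zax [ 0.001 -0.    -1.   ] F [-0.5 -0.4 -0.1] gap 0.0463 j6 -0.16
```

View pics/s1.png

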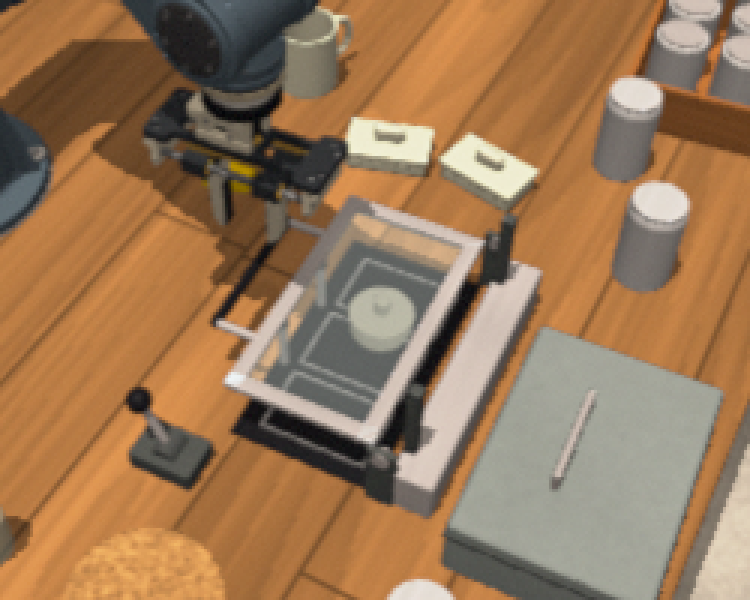

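The gripper is above the bar with the fingers straddling it. I'll descend and pinch.

Request:
{"fn": "carry_out", "kwargs": {
  "motion": [
    {"jaw": 0,"dx": 0,"dy": 0,"dz": -0.15,"ax": 0,"ay": 0,"az": 0},
    {"jaw": 0,"dx": 0,"dy": 0,"dz": -0.3,"ax": 0,"ay": 0,"az": 0},
    {"jaw": 0,"dx": 0,"dy": 0,"dz": -0.42,"ax": 0,"ay": 0,"az": 0},
    {"jaw": 0,"dx": 0,"dy": 0,"dz": -0.42,"ax": 0,"ay": 0,"az": 0},
    {"jaw": -1,"dx": 0,"dy": 0,"dz": -0.42,"ax": 0,"ay": 0,"az": 0},
    {"jaw": -1,"dx": 0,"dy": 0,"dz": -0.42,"ax": 0,"ay": 0,"az": 0},
    {"jaw": -1,"dx": 0,"dy": 0,"dz": -0.42,"ax": 0,"ay": 0,"az": 0},
    {"jaw": -1,"dx": 0,"dy": 0,"dz": -0.42,"ax": 0,"ay": 0,"az": 0},
    {"jaw": -1,"dx": 0,"dy": 0,"dz": -0.42,"ax": 0,"ay": 0,"az": 0}
  ],
  "force": 20
}}

```text
time: 3.1
tcp_pos: [0.4422, -0.002, 0.069]
eef_rot: [0.0, 0.689, 0.724, -0.0]
ft_force: [-4.0, -2.1, 9.6]
finger_gap: 0.0116
```

```bash
python3 - <<'E'
from h import *
st()
th=.049
for a0,a1 in((0,.55),(.55,1.1),(1.1,1.66)):
    for a in np.linspace(a0,a1,13)[1:]:
        r=.215*(np.cos(a0)-np.cos(a)); print(f"{r*np.cos(th)/.2:.3f} {r*np.sin(th)/.2:.3f} {.215*(np.sin(a)-np.sin(a0))/.2:.3f}")
    print()
E
```

```text
t 3.1 tcp [ 0.4422 -0.002   0.069 ] yawY 2.83 zax [ 0. -0. -1.] F [-4.  -2.1  9.6] gap 0.0116 j6 -0.16
0.001 0.000 0.049
0.005 0.000 0.098
0.010 0.000 0.147
0.018 0.001 0.196
0.028 0.001 0.244
0.040 0.002 0.292
0.055 0.003 0.339
0.071 0.004 0.385
0.090 0.004 0.431
0.111 0.005 0.476
0.134 0.007 0.519
0.158 0.008 0.562

0.027 0.001 0.041
0.055 0.003 0.082
0.086 0.004 0.120
0.118 0.006 0.158
0.151 0.007 0.193
0.187 0.009 0.228
0.224 0.011 0.260
0.262 0.013 0.291
0.302 0.015 0.320
0.343 0.017 0.348
0.385 0.019 0.373
0.428 0.021 0.396

0.045 0.002 0.022
0.091 0.004 0.041
0.138 0.007 0.059
0.186 0.009 0.074
0.234 0.011 0.087
0.283 0.014 0.097
0.333 0.016 0.106
0.383 0.019 0.112
0.433 0.021 0.116
0.483 0.024 0.117
0.533 0.026 0.116
0.583 0.029 0.113
```

Request:
{"fn": "carry_out", "kwargs": {
  "motion": [
    {"jaw": -1,"dx": 0.001,"dy": 0,"dz": 0.049,"ax": 0,"ay": 0,"az": 0},
    {"jaw": -1,"dx": 0.005,"dy": 0,"dz": 0.098,"ax": 0,"ay": 0,"az": 0},
    {"jaw": -1,"dx": 0.01,"dy": 0,"dz": 0.147,"ax": 0,"ay": 0,"az": 0},
    {"jaw": -1,"dx": 0.018,"dy": 0.001,"dz": 0.196,"ax": 0,"ay": 0,"az": 0},
    {"jaw": -1,"dx": 0.028,"dy": 0.001,"dz": 0.244,"ax": 0,"ay": 0,"az": 0},
    {"jaw": -1,"dx": 0.04,"dy": 0.002,"dz": 0.292,"ax": 0,"ay": 0,"az": 0},
    {"jaw": -1,"dx": 0.055,"dy": 0.003,"dz": 0.339,"ax": 0,"ay": 0,"az": 0},
    {"jaw": -1,"dx": 0.071,"dy": 0.004,"dz": 0.385,"ax": 0,"ay": 0,"az": 0},
    {"jaw": -1,"dx": 0.09,"dy": 0.004,"dz": 0.431,"ax": 0,"ay": 0,"az": 0},
    {"jaw": -1,"dx": 0.111,"dy": 0.005,"dz": 0.476,"ax": 0,"ay": 0,"az": 0},
    {"jaw": -1,"dx": 0.134,"dy": 0.007,"dz": 0.519,"ax": 0,"ay": 0,"az": 0},
    {"jaw": -1,"dx": 0.158,"dy": 0.008,"dz": 0.562,"ax": 0,"ay": 0,"az": 0}
  ],
  "force": 20
}}

```text
time: 4.3
tcp_pos: [0.4721, -0.0005, 0.1814]
eef_rot: [-0.002, 0.689, 0.724, -0.002]
ft_force: [-11.0, -4.5, 1.4]
finger_gap: 0.0112
```

Request:
{"fn": "carry_out", "kwargs": {
  "motion": [
    {"jaw": -1,"dx": 0.027,"dy": 0.001,"dz": 0.041,"ax": 0,"ay": 0,"az": 0},
    {"jaw": -1,"dx": 0.055,"dy": 0.003,"dz": 0.082,"ax": 0,"ay": 0,"az": 0},
    {"jaw": -1,"dx": 0.086,"dy": 0.004,"dz": 0.12,"ax": 0,"ay": 0,"az": 0},
    {"jaw": -1,"dx": 0.118,"dy": 0.006,"dz": 0.158,"ax": 0,"ay": 0,"az": 0},
    {"jaw": -1,"dx": 0.151,"dy": 0.007,"dz": 0.193,"ax": 0,"ay": 0,"az": 0},
    {"jaw": -1,"dx": 0.187,"dy": 0.009,"dz": 0.228,"ax": 0,"ay": 0,"az": 0},
    {"jaw": -1,"dx": 0.224,"dy": 0.011,"dz": 0.26,"ax": 0,"ay": 0,"az": 0},
    {"jaw": -1,"dx": 0.262,"dy": 0.013,"dz": 0.291,"ax": 0,"ay": 0,"az": 0},
    {"jaw": -1,"dx": 0.302,"dy": 0.015,"dz": 0.32,"ax": 0,"ay": 0,"az": 0},
    {"jaw": -1,"dx": 0.343,"dy": 0.017,"dz": 0.348,"ax": 0,"ay": 0,"az": 0},
    {"jaw": -1,"dx": 0.385,"dy": 0.019,"dz": 0.373,"ax": 0,"ay": 0,"az": 0},
    {"jaw": -1,"dx": 0.428,"dy": 0.021,"dz": 0.396,"ax": 0,"ay": 0,"az": 0}
  ]
}}

```text
time: 5.5
tcp_pos: [0.5592, 0.0036, 0.2633]
eef_rot: [0.0, 0.689, 0.724, -0.0]
ft_force: [-10.2, -2.4, 14.1]
finger_gap: 0.0112
```

```bash
python3 - <<'E'
from h import *
st()
E
```

```text
t 5.5 tcp [0.5592 0.0036 0.2633] yawY 2.83 zax [ 0.    -0.001 -1.   ] F [-10.2  -2.4  14.1] gap 0.0112 j6 -0.13
```

Request:
{"fn": "carry_out", "kwargs": {
  "motion": [
    {"jaw": -1,"dx": 0.045,"dy": 0.002,"dz": 0.03,"ax": 0,"ay": 0,"az": 0},
    {"jaw": -1,"dx": 0.091,"dy": 0.004,"dz": 0.05,"ax": 0,"ay": 0,"az": 0},
    {"jaw": -1,"dx": 0.138,"dy": 0.007,"dz": 0.068,"ax": 0,"ay": 0,"az": 0},
    {"jaw": -1,"dx": 0.186,"dy": 0.009,"dz": 0.084,"ax": 0,"ay": 0,"az": 0},
    {"jaw": -1,"dx": 0.234,"dy": 0.011,"dz": 0.097,"ax": 0,"ay": 0,"az": 0},
    {"jaw": -1,"dx": 0.283,"dy": 0.014,"dz": 0.107,"ax": 0,"ay": 0,"az": 0},
    {"jaw": -1,"dx": 0.333,"dy": 0.016,"dz": 0.116,"ax": 0,"ay": 0,"az": 0},
    {"jaw": -1,"dx": 0.383,"dy": 0.019,"dz": 0.122,"ax": 0,"ay": 0,"az": 0},
    {"jaw": -1,"dx": 0.433,"dy": 0.021,"dz": 0.126,"ax": 0,"ay": 0,"az": 0},
    {"jaw": -1,"dx": 0.483,"dy": 0.024,"dz": 0.127,"ax": 0,"ay": 0,"az": 0},
    {"jaw": -1,"dx": 0.52,"dy": 0.026,"dz": 0.126,"ax": 0,"ay": 0,"az": 0},
    {"jaw": -1,"dx": 0.545,"dy": 0.028,"dz": 0.125,"ax": 0,"ay": 0,"az": 0}
  ]
}}

```text
time: 6.7
tcp_pos: [0.6692, 0.009, 0.2862]
eef_rot: [0.001, 0.69, 0.724, 0.0]
ft_force: [-1.7, -5.2, 3.8]
finger_gap: 0.0111
```

```bash
python3 - <<'E'
from h import *
st(); c=cam("scene"); cv2.imwrite("pics/s2.png",c["img"][80:310,150:400].repeat(3,0).repeat(3,1)[:600])
E
```

```text
t 6.7 tcp [0.6692 0.009  0.2862] yawY 2.81 zax [ 0.002 -0.001 -1.   ] F [-1.7 -5.2  3.8] gap 0.0111 j6 -0.1
```

View pics/s2.png

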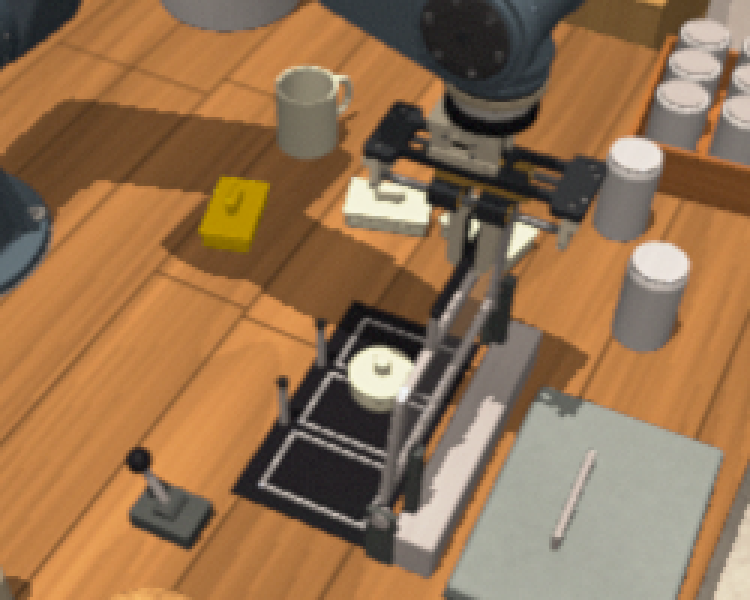

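The cover is upright, with the bar in the jaws. A little further until the stop is felt.

Request:
{"fn": "carry_out", "kwargs": {
  "motion": [
    {"jaw": -1,"dx": 0.02,"dy": 0.001,"dz": -0.002,"ax": 0,"ay": 0,"az": 0},
    {"jaw": -1,"dx": 0.035,"dy": 0.002,"dz": -0.003,"ax": 0,"ay": 0,"az": 0},
    {"jaw": -1,"dx": 0.045,"dy": 0.002,"dz": -0.004,"ax": 0,"ay": 0,"az": 0},
    {"jaw": -1,"dx": 0.05,"dy": 0.002,"dz": -0.005,"ax": 0,"ay": 0,"az": 0},
    {"jaw": -1,"dx": 0.05,"dy": 0.002,"dz": -0.005,"ax": 0,"ay": 0,"az": 0}
  ]
}}

```text
time: 7.25
tcp_pos: [0.6743, 0.0093, 0.2855]
eef_rot: [-0.004, 0.689, 0.724, -0.004]
ft_force: [-34.2, -6.4, 19.6]
finger_gap: 0.011
```

Contact with the open stop is at -34 N. I'll ease off, release and lift clear.

Request:
{"fn": "carry_out", "kwargs": {
  "motion": [
    {"jaw": -1,"dx": -0.018,"dy": 0,"dz": 0.005,"ax": 0,"ay": 0,"az": 0},
    {"jaw": -0.3,"dx": -0.018,"dy": 0,"dz": 0.005,"ax": 0,"ay": 0,"az": 0},
    {"jaw": -0.3,"dx": -0.018,"dy": 0,"dz": 0.005,"ax": 0,"ay": 0,"az": 0},
    {"jaw": -0.3,"dx": -0.018,"dy": 0,"dz": 0.005,"ax": 0,"ay": 0,"az": 0},
    {"jaw": -0.3,"dx": -0.018,"dy": 0,"dz": 0.1,"ax": 0,"ay": 0,"az": 0},
    {"jaw": -0.3,"dx": -0.018,"dy": 0,"dz": 0.25,"ax": 0,"ay": 0,"az": 0},
    {"jaw": -0.3,"dx": -0.1,"dy": 0,"dz": 0.4,"ax": 0,"ay": 0,"az": 0.2},
    {"jaw": -0.3,"dx": -0.35,"dy": 0,"dz": 0.4,"ax": 0,"ay": 0,"az": 0.35},
    {"jaw": -0.3,"dx": -0.6,"dy": 0,"dz": 0.4,"ax": 0,"ay": 0,"az": 0.5},
    {"jaw": -0.3,"dx": -0.85,"dy": 0,"dz": 0.4,"ax": 0,"ay": 0,"az": 0.7},
    {"jaw": -0.3,"dx": -1,"dy": 0,"dz": 0.4,"ax": 0,"ay": 0,"az": 0.85},
    {"jaw": -0.3,"dx": -1,"dy": 0,"dz": 0.4,"ax": 0,"ay": 0,"az": 1}
  ]
}}

```text
time: 8.45
tcp_pos: [0.4759, 0.0102, 0.3651]
eef_rot: [0.0, 0.357, 0.934, 0.0]
ft_force: [1.4, 0.5, -0.0]
finger_gap: 0.0327
```

Request:
{"fn": "carry_out", "kwargs": {
  "motion": [
    {"jaw": -0.4,"dx": -0.5,"dy": -0.4,"dz": 0,"ax": 0,"ay": 0,"az": 0.19},
    {"jaw": -0.4,"dx": -0.5,"dy": -0.4,"dz": 0,"ax": 0,"ay": 0,"az": 0.38},
    {"jaw": -0.4,"dx": -0.5,"dy": -0.4,"dz": 0,"ax": 0,"ay": 0,"az": 0.57},
    {"jaw": -0.4,"dx": -0.5,"dy": -0.4,"dz": 0,"ax": 0,"ay": 0,"az": 0.76},
    {"jaw": -0.4,"dx": -0.5,"dy": -0.4,"dz": 0,"ax": 0,"ay": 0,"az": 0.95},
    {"jaw": -0.4,"dx": -0.5,"dy": -0.4,"dz": 0,"ax": 0,"ay": 0,"az": 1}
  ]
}}

```text
time: 9.05
tcp_pos: [0.3785, -0.0702, 0.3644]
eef_rot: [0.0, -0.027, 1.0, 0.0]
ft_force: [0.8, -0.6, 0.3]
finger_gap: 0.0282
```

```bash
python3 - <<'E'
from h import *
st()
for n in("top","scene"):
    c=cam(n); cv2.imwrite(f"pics/{n}3.png",c["img"][100:330,120:400].repeat(2,0).repeat(2,1))
E
```

```text
t 9.05 tcp [ 0.3785 -0.0702  0.3644] yawY 93.12 zax [ 0.001  0.    -1.   ] F [ 0.8 -0.6  0.3] gap 0.0282 j6 -1.93
```

View pics/top3.png

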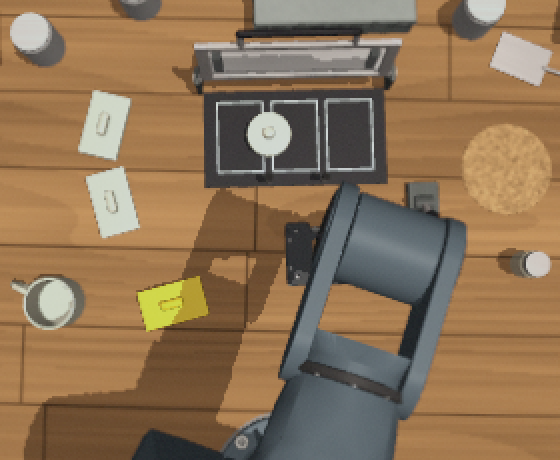

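View pics/scene3.png

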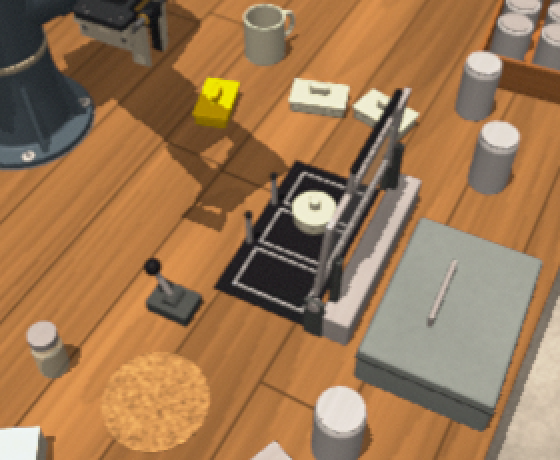

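The cover is open and the plate is visible. Next I measure the places and the pot with both cameras.

```bash
cat >> h.py <<'E'
def places(c):
    s=2000;x0,x1,y0,y1=0.46,0.69,-0.18,0.2
    im=topdown(c,0.001,x0,x1,y0,y1,s); g=im.min(2)
    return im,g,(x1,y1,s)
def pot(c):
    s=2000;x1,y1=0.70,0.25
    im=topdown(c,0.030,0.45,x1,-0.5,y1,s).astype(int)
    b,g,r=im[...,0],im[...,1],im[...,2]; m=((b>140)&(g>150)&(abs(g-r)<35)).astype(np.uint8)
    for q in cv2.findContours(m,0,cv2.CHAIN_APPROX_NONE)[0]:
        a=cv2.contourArea(q)/s/s
        if .0028<a<.006:
            (u,v),R=cv2.minEnclosingCircle(q); M=cv2.moments(q)
            print("pot",x1-v/s,y1-u/s,"R",R/s,"cent",x1-M["m01"]/M["m00"]/s,y1-M["m10"]/M["m00"]/s)
E
python3 - <<'E'
from h import *
for n in("top","scene"):
    c=cam(n); im,g,_=places(c); cv2.imwrite(f"pics/pl_{n}.png",im); pot(c)
    for d in dishes(c):
        print(n,np.round(d,4))
    m=(g>105).astype(np.uint8)
    for q in cv2.findContours(m,cv2.RETR_CCOMP,cv2.CHAIN_APPROX_NONE)[0]:
        R=cv2.minAreaRect(q); (u,v),wh,a=R
        if cv2.contourArea(q)>4000: print(n,"rect",round(.69-v/2000,4),round(.2-u/2000,4),np.round(np.array(wh)/2000,4),round(a,2))
E
```

```text
pot 0.568 0.038500000000000006 R 0.059340171813964844 cent 0.5717173696187536 0.04583066803828048
top [0.4558 0.2951 0.3045 0.1044 0.0644 0.0064]
top [ 0.5677  0.0463 -0.0922  0.11    0.0694  0.0039]
top [ 0.5809  0.3131 -0.2124  0.1042  0.0644  0.0064]
top rect 0.5726 0.0482 [0.1227 0.1717] 87.48
top rect 0.5708 0.094 [0.1107 0.0718] 87.29
top rect 0.5747 0.0032 [0.111  0.0717] 87.26
top rect 0.5791 -0.0863 [0.1227 0.0821] 87.71
top rect 0.5793 -0.0864 [0.1114 0.0718] 88.43
top rect 0.6837 0.0051 [0.0223 0.2769] 87.63
pot 0.58 0.057607589721679675 R 0.05066781997680664 cent 0.5774629401485365 0.04875418960244651
pot 0.6875 0.028499999999999998 R 0.15911322021484375 cent 0.6917334274182911 0.02200474821282547
scene [0.455  0.2969 0.2985 0.1047 0.067  0.0065]
scene [ 0.5751  0.0544 -1.509   0.0854  0.0783  0.0046]
scene [ 0.6871  0.0284 -1.5308  0.3165  0.043   0.0069]
scene rect 0.5658 0.0723 [0.0854 0.1035] 85.8
scene rect 0.6227 0.082 [0.0234 0.2361] 87.32
scene rect 0.5765 -0.084 [0.121  0.0816] 87.56
scene rect 0.6725 0.0413 [0.035  0.3175] 90.0
```

View pics/pl_top.png

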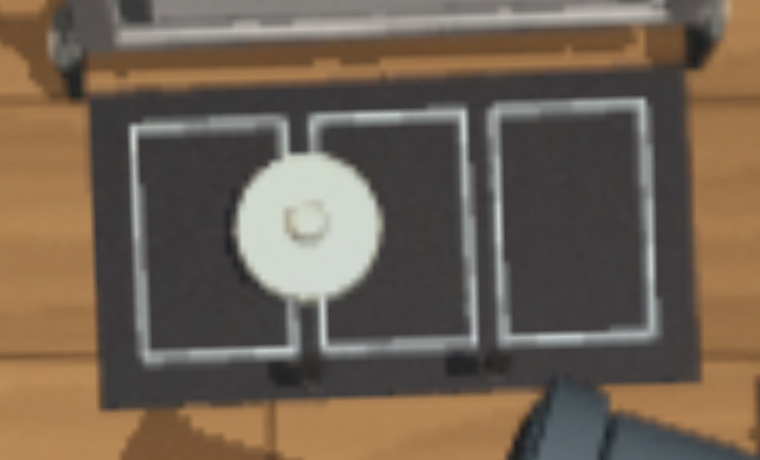

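```bash
cat >> h.py <<'E'
def potc(c,x0=.45,x1=.70,y0=-.1,y1=.2,z=.030,s=2000,tag=""):
    im=topdown(c,z,x0,x1,y0,y1,s); hsv=cv2.cvtColor(im,cv2.COLOR_BGR2HSV)
    m=((hsv[...,1]<60)&(hsv[...,2]>150)).astype(np.uint8)
    m=cv2.morphologyEx(m,cv2.MORPH_OPEN,cv2.getStructuringElement(cv2.MORPH_ELLIPSE,(61,61)))
    for q in cv2.findContours(m,0,cv2.CHAIN_APPROX_NONE)[0]:
        (u,v),R=cv2.minEnclosingCircle(q); M=cv2.moments(q)
        if .028<R/s<.045: print(tag,"pot",np.round([x1-v/s,y1-u/s,R/s,x1-M["m01"]/M["m00"]/s,y1-M["m10"]/M["m00"]/s],4))
    return im
E
python3 - <<'E'
from h import *
for n in("top","scene"):
    c=cam(n); im=potc(c,tag=n); cv2.imwrite(f"pics/pot_{n}.png",cv2.resize(im,None,fx=.8,fy=.8))
    # mat
    s=2000; im=cv2.medianBlur(topdown(c,.0015,.43,.63,-.45,-.25,s),9); g=cv2.cvtColor(im,cv2.COLOR_BGR2LAB)
    h=cv2.HoughCircles(cv2.medianBlur(im[...,2],11),cv2.HOUGH_GRADIENT,1.5,400,param1=60,param2=20,minRadius=140,maxRadius=160); 
    if h is not None: u,v,r=h[0,0]; print("mat",.63-v/s,-.25-u/s,r/s)
E
```

```text
top pot [0.5728 0.0452 0.0358 0.5742 0.0436]
scene pot [0.5757 0.0455 0.0404 0.5752 0.0437]
scene pot [ 0.6988 -0.0347  0.0388  0.6921 -0.0343]
scene pot [0.6972 0.1438 0.0398 0.6922 0.1452]
mat 0.526875 -0.34562498 0.07367501
```

View pics/pot_scene.png

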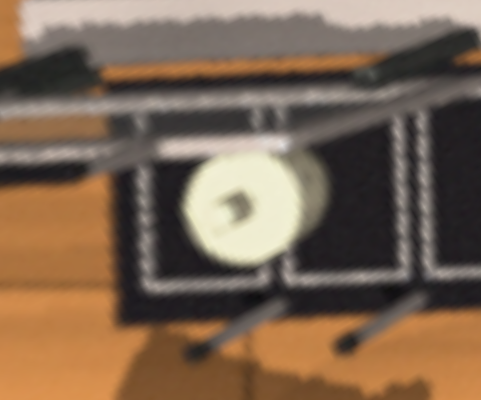

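Pot centre is about (0.572, 0.0465), averaged over the two views. I'll go above it and down onto the knob, jaws along y.

Request:
{"fn": "carry_out", "kwargs": {
  "motion": [
    {"jaw": -0.2,"dx": 0.968,"dy": 0.584,"dz": -0.57,"ax": 0,"ay": 0,"az": 0},
    {"jaw": -0.2,"dx": 0.968,"dy": 0.584,"dz": -0.57,"ax": 0,"ay": 0,"az": 0},
    {"jaw": -0.2,"dx": 0.968,"dy": 0.584,"dz": -0.57,"ax": 0,"ay": 0,"az": 0},
    {"jaw": -0.2,"dx": 0.968,"dy": 0.584,"dz": -0.57,"ax": 0,"ay": 0,"az": 0},
    {"jaw": -0.2,"dx": 0.968,"dy": 0.584,"dz": -0.57,"ax": 0,"ay": 0,"az": 0},
    {"jaw": -0.2,"dx": 0.968,"dy": 0.584,"dz": -0.57,"ax": 0,"ay": 0,"az": 0},
    {"jaw": -0.2,"dx": 0.968,"dy": 0.584,"dz": -0.57,"ax": 0,"ay": 0,"az": 0}
  ],
  "force": 8
}}

```text
time: 10.05
tcp_pos: [0.572, 0.0471, 0.2491]
eef_rot: [-0.001, -0.025, 1.0, -0.0]
ft_force: [-0.5, -1.0, 0.1]
finger_gap: 0.0368
```

Request:
{"fn": "carry_out", "kwargs": {
  "motion": [
    {"jaw": -0.2,"dx": 0,"dy": 0,"dz": -0.2,"ax": 0,"ay": 0,"az": 0},
    {"jaw": -0.2,"dx": 0,"dy": 0,"dz": -0.4,"ax": 0,"ay": 0,"az": 0},
    {"jaw": -0.2,"dx": 0,"dy": 0,"dz": -0.6,"ax": 0,"ay": 0,"az": 0},
    {"jaw": -0.2,"dx": 0,"dy": 0,"dz": -0.8,"ax": 0,"ay": 0,"az": 0},
    {"jaw": -0.2,"dx": 0,"dy": 0,"dz": -0.9,"ax": 0,"ay": 0,"az": 0},
    {"jaw": -0.2,"dx": 0,"dy": 0,"dz": -0.9,"ax": 0,"ay": 0,"az": 0}
  ]
}}

```text
time: 10.65
tcp_pos: [0.5705, 0.0458, 0.0692]
eef_rot: [-0.002, -0.024, 1.0, -0.0]
ft_force: [-0.0, 0.4, 0.2]
finger_gap: 0.037
```

```bash
python3 - <<'E'
from h import *
st()
c=cam("scene"); cv2.imwrite("pics/s4.png",c["img"][100:280,200:360].repeat(4,0).repeat(4,1)[:600])
E
```

```text
t 10.65 tcp [0.5705 0.0458 0.0692] yawY 92.75 zax [-0.003 -0.    -1.   ] F [-0.   0.4  0.2] gap 0.037 j6 -1.62
```

View pics/s4.png

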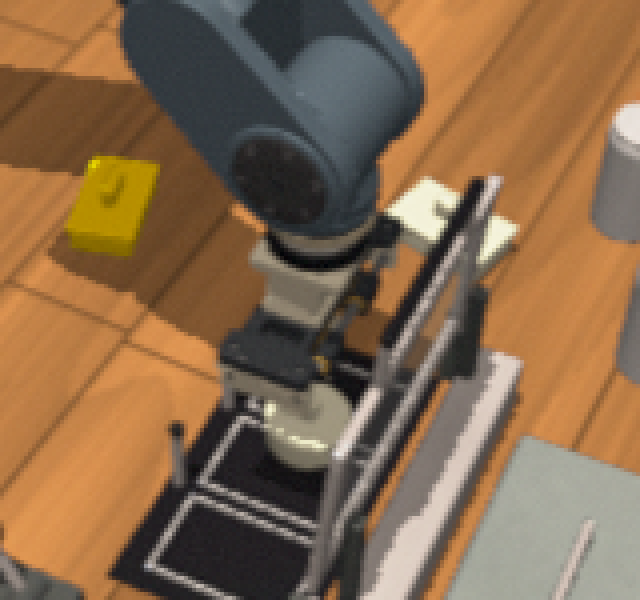

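The fingers straddle the knob. Lower and close.

Request:
{"fn": "carry_out", "kwargs": {
  "motion": [
    {"jaw": -0.2,"dx": 0,"dy": 0,"dz": -0.05,"ax": 0,"ay": 0,"az": 0},
    {"jaw": -0.2,"dx": 0,"dy": 0,"dz": -0.1,"ax": 0,"ay": 0,"az": 0},
    {"jaw": -0.2,"dx": 0,"dy": 0,"dz": -0.1,"ax": 0,"ay": 0,"az": 0},
    {"jaw": -1,"dx": 0,"dy": 0,"dz": -0.1,"ax": 0,"ay": 0,"az": 0},
    {"jaw": -1,"dx": 0,"dy": 0,"dz": -0.1,"ax": 0,"ay": 0,"az": 0},
    {"jaw": -1,"dx": 0,"dy": 0,"dz": -0.1,"ax": 0,"ay": 0,"az": 0},
    {"jaw": -1,"dx": 0,"dy": 0,"dz": -0.1,"ax": 0,"ay": 0,"az": 0}
  ],
  "force": 8
}}

```text
time: 11.4
tcp_pos: [0.5723, 0.0466, 0.0506]
eef_rot: [0.0, -0.025, 1.0, -0.0]
ft_force: [-0.0, -0.0, 2.3]
finger_gap: 0.0176
```

```bash
python3 - <<'E'
from h import *
st()
E
```

```text
t 11.4 tcp [0.5723 0.0466 0.0506] yawY 92.83 zax [ 0.001 -0.    -1.   ] F [-0.  -0.   2.3] gap 0.0176 j6 -1.62
```

Request:
{"fn": "carry_out", "kwargs": {
  "motion": [
    {"jaw": -1,"dx": 0,"dy": -0.03,"dz": 0,"ax": 0,"ay": 0,"az": 0},
    {"jaw": -1,"dx": 0,"dy": -0.1,"dz": 0,"ax": 0,"ay": 0,"az": 0},
    {"jaw": -1,"dx": 0,"dy": -0.19,"dz": 0,"ax": 0,"ay": 0,"az": 0},
    {"jaw": -1,"dx": 0,"dy": -0.28,"dz": 0,"ax": 0,"ay": 0,"az": 0},
    {"jaw": -1,"dx": 0,"dy": -0.37,"dz": 0,"ax": 0,"ay": 0,"az": 0},
    {"jaw": -1,"dx": 0,"dy": -0.46,"dz": 0,"ax": 0,"ay": 0,"az": 0},
    {"jaw": -1,"dx": 0,"dy": -0.55,"dz": 0,"ax": 0,"ay": 0,"az": 0},
    {"jaw": -1,"dx": 0,"dy": -0.64,"dz": 0,"ax": 0,"ay": 0,"az": 0},
    {"jaw": -1,"dx": 0,"dy": -0.73,"dz": 0,"ax": 0,"ay": 0,"az": 0},
    {"jaw": -1,"dx": 0,"dy": -0.82,"dz": 0,"ax": 0,"ay": 0,"az": 0},
    {"jaw": -1,"dx": 0,"dy": -0.91,"dz": 0,"ax": 0,"ay": 0,"az": 0},
    {"jaw": -1,"dx": 0,"dy": -1,"dz": 0,"ax": 0,"ay": 0,"az": 0}
  ]
}}

```text
time: 12.6
tcp_pos: [0.572, -0.1544, 0.0505]
eef_rot: [0.0, -0.025, 1.0, 0.0]
ft_force: [-0.3, 4.7, 5.8]
finger_gap: 0.0177
```

```bash
python3 - <<'E'
from h import *
st()
c=cam("scene"); cv2.imwrite("pics/s5.png",c["img"][130:330,130:350].repeat(3,0).repeat(3,1)[:600])
E
```

```text
t 12.6 tcp [ 0.572  -0.1544  0.0505] yawY 92.81 zax [ 0.  0. -1.] F [-0.3  4.7  5.8] gap 0.0177 j6 -1.96
```

View pics/s5.png

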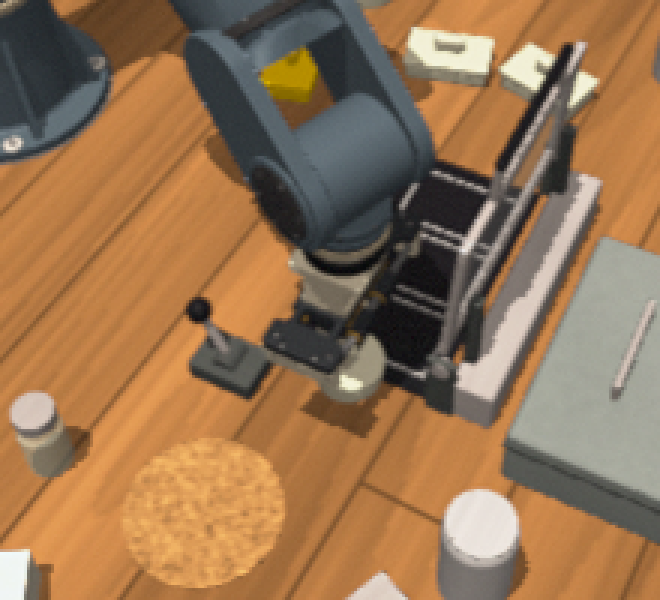

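The pot is sliding level. On to the mat centre.

Request:
{"fn": "carry_out", "kwargs": {
  "motion": [
    {"jaw": -1,"dx": 0,"dy": -0.08,"dz": 0,"ax": 0,"ay": 0,"az": 0},
    {"jaw": -1,"dx": 0,"dy": -0.17,"dz": 0,"ax": 0,"ay": 0,"az": 0},
    {"jaw": -1,"dx": 0,"dy": -0.26,"dz": 0,"ax": 0,"ay": 0,"az": 0},
    {"jaw": -1,"dx": 0,"dy": -0.35,"dz": 0,"ax": 0,"ay": 0,"az": 0},
    {"jaw": -1,"dx": 0,"dy": -0.44,"dz": 0,"ax": 0,"ay": 0,"az": 0},
    {"jaw": -1,"dx": -0.03,"dy": -0.53,"dz": 0,"ax": 0,"ay": 0,"az": 0},
    {"jaw": -1,"dx": -0.07,"dy": -0.62,"dz": 0,"ax": 0,"ay": 0,"az": 0},
    {"jaw": -1,"dx": -0.11,"dy": -0.71,"dz": 0,"ax": 0,"ay": 0,"az": 0},
    {"jaw": -1,"dx": -0.15,"dy": -0.8,"dz": 0,"ax": 0,"ay": 0,"az": 0},
    {"jaw": -1,"dx": -0.19,"dy": -0.88,"dz": 0,"ax": 0,"ay": 0,"az": 0},
    {"jaw": -1,"dx": -0.22,"dy": -0.94,"dz": 0,"ax": 0,"ay": 0,"az": 0},
    {"jaw": -1,"dx": -0.22,"dy": -0.965,"dz": 0,"ax": 0,"ay": 0,"az": 0}
  ]
}}

```text
time: 13.85
tcp_pos: [0.5271, -0.3472, 0.0504]
eef_rot: [-0.0, -0.024, 1.0, 0.0]
ft_force: [-1.6, 7.9, 9.8]
finger_gap: 0.0179
```

Request:
{"fn": "carry_out", "kwargs": {
  "motion": [
    {"jaw": -1,"dx": 0,"dy": 0,"dz": 0,"ax": 0,"ay": 0,"az": 0},
    {"jaw": -0.5,"dx": 0,"dy": 0,"dz": 0,"ax": 0,"ay": 0,"az": 0},
    {"jaw": -0.4,"dx": 0,"dy": 0,"dz": 0,"ax": 0,"ay": 0,"az": 0},
    {"jaw": -0.4,"dx": 0,"dy": 0,"dz": 0,"ax": 0,"ay": 0,"az": 0},
    {"jaw": -0.4,"dx": 0,"dy": 0,"dz": 0.1,"ax": 0,"ay": 0,"az": 0},
    {"jaw": -0.4,"dx": 0,"dy": 0,"dz": 0.3,"ax": 0,"ay": 0,"az": 0},
    {"jaw": -0.4,"dx": 0,"dy": 0,"dz": 0.5,"ax": 0,"ay": 0,"az": 0},
    {"jaw": -0.4,"dx": -0.25,"dy": 0,"dz": 0.8,"ax": 0,"ay": 0,"az": 0},
    {"jaw": -0.4,"dx": -0.5,"dy": 0.1,"dz": 0.9,"ax": 0,"ay": 0,"az": 0},
    {"jaw": -0.4,"dx": -0.8,"dy": 0.3,"dz": 1,"ax": 0,"ay": 0,"az": 0},
    {"jaw": -0.4,"dx": -0.8,"dy": 0.5,"dz": 1,"ax": 0,"ay": 0,"az": 0},
    {"jaw": -0.4,"dx": -0.8,"dy": 0.75,"dz": 1,"ax": 0,"ay": 0,"az": 0}
  ]
}}

```text
time: 15.05
tcp_pos: [0.3725, -0.2227, 0.2484]
eef_rot: [0.0, -0.023, 1.0, -0.001]
ft_force: [1.0, 0.8, 0.6]
finger_gap: 0.028
```

```bash
python3 - <<'E'
from h import *
st()
for n in("top","scene"):
    c=cam(n); cv2.imwrite(f"pics/{n}6.png",c["img"][90:340,140:420].repeat(2,0).repeat(2,1)); im=potc(c,.43,.63,-.45,-.25,tag=n); cv2.imwrite(f"pics/matpot_{n}.png",im)
    for d in dishes(c): print(n,np.round(d,4))
E
```

```text
t 15.05 tcp [ 0.3725 -0.2227  0.2484] yawY 92.68 zax [ 0.001 -0.001 -1.   ] F [1.  0.8 0.6] gap 0.028 j6 -2.26
top pot [ 0.529  -0.3548  0.0343  0.5299 -0.3602]
top [0.4557 0.2951 0.3045 0.1045 0.065  0.0065]
top [ 0.581   0.3132 -0.2092  0.1045  0.0644  0.0064]
scene pot [ 0.5272 -0.3481  0.0358  0.5279 -0.3513]
scene [0.4551 0.2968 0.2932 0.1046 0.0671 0.0065]
scene [ 0.6877  0.0283 -1.5351  0.317   0.0432  0.0069]
```

View pics/matpot_top.png

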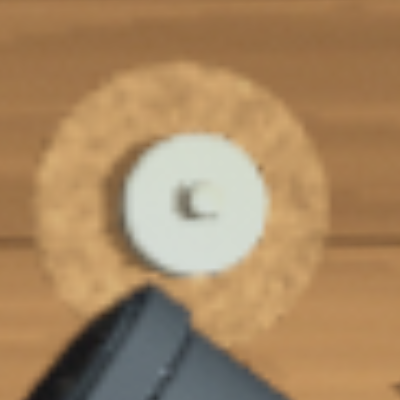

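View pics/top6.png

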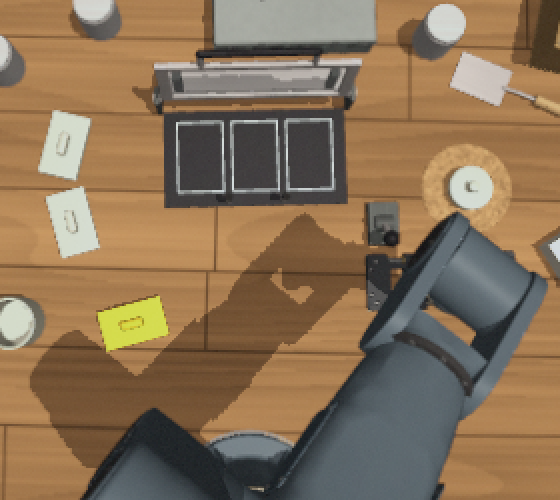

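The pot is centred on the mat: knob at pixel (196,204) in the z=0.03 plan, about (0.528, -0.348). Next are the dishes. I'll check the height of the nearby tins first.

```bash
python3 - <<'E'
from h import *
c=cam("top"); X=cloud(c)
m=(X[...,2]>.06)&(X[...,2]<.2)&(X[...,0]>.45)&(X[...,0]<.8)&(X[...,1]>.2)&(X[...,1]<.43)
n,l,s,_=cv2.connectedComponentsWithStats(m.astype(np.uint8))
for i in range(1,n):
    if s[i,4]>30: p=X[l==i]; print(np.round(p.min(0),3),np.round(p.max(0),3))
im=topdown(c,.03,.38,.68,.2,.4,2500); cv2.imwrite("pics/dz.png",im)
E
```

```text
[0.759 0.231 0.06 ] [0.8   0.297 0.123]
[0.677 0.387 0.061] [0.743 0.43  0.121]
```

View pics/dz.png

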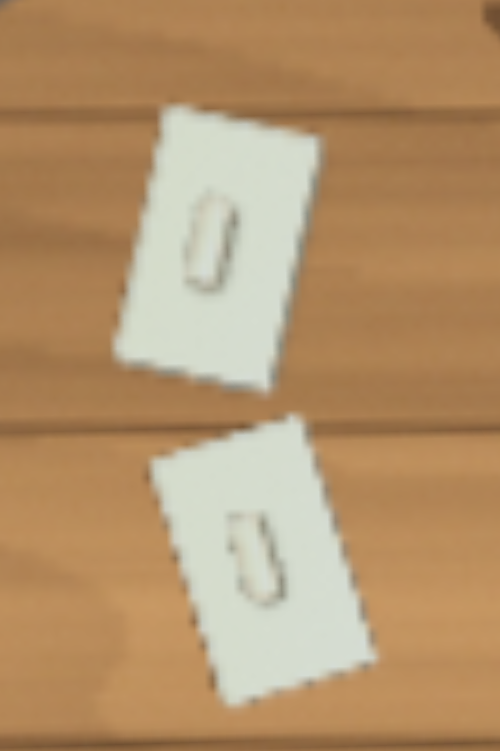

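Request:
{"fn": "carry_out", "kwargs": {
  "motion": [
    {"jaw": -0.2,"dx": 0.1,"dy": 1,"dz": 0,"ax": 0,"ay": 0,"az": -0.32},
    {"jaw": -0.2,"dx": 0.1,"dy": 1,"dz": 0,"ax": 0,"ay": 0,"az": -0.32},
    {"jaw": -0.2,"dx": 0.1,"dy": 1,"dz": 0,"ax": 0,"ay": 0,"az": -0.32},
    {"jaw": -0.2,"dx": 0.1,"dy": 1,"dz": 0,"ax": 0,"ay": 0,"az": -0.32},
    {"jaw": -0.2,"dx": 0.1,"dy": 1,"dz": 0,"ax": 0,"ay": 0,"az": -0.32}
  ]
}}

```text
time: 15.7
tcp_pos: [0.3949, -0.0202, 0.2475]
eef_rot: [-0.0, 0.099, 0.995, 0.0]
ft_force: [-0.4, -1.2, 0.2]
finger_gap: 0.0372
```

Request:
{"fn": "carry_out", "kwargs": {
  "motion": [
    {"jaw": -0.2,"dx": 0.2,"dy": 1,"dz": 0,"ax": 0,"ay": 0,"az": 0},
    {"jaw": -0.2,"dx": 0.2,"dy": 1,"dz": 0,"ax": 0,"ay": 0,"az": 0},
    {"jaw": -0.2,"dx": 0.2,"dy": 1,"dz": 0,"ax": 0,"ay": 0,"az": 0},
    {"jaw": -0.2,"dx": 0.2,"dy": 1,"dz": 0,"ax": 0,"ay": 0,"az": 0},
    {"jaw": -0.2,"dx": 0.2,"dy": 1,"dz": 0,"ax": 0,"ay": 0,"az": 0}
  ]
}}

```text
time: 16.2
tcp_pos: [0.4357, 0.1803, 0.2471]
eef_rot: [0.0, 0.099, 0.995, 0.0]
ft_force: [-0.0, -0.3, 0.1]
finger_gap: 0.0374
```

```bash
python3 - <<'E'
from h import *
st()
for n in("top","scene"):
    c=cam(n)
    for d in dishes(c): print(n,np.round(d,4))
E
```

```text
t 16.2 tcp [0.4357 0.1803 0.2471] yawY 78.64 zax [ 0.  0. -1.] F [-0.  -0.3  0.1] gap 0.0374 j6 -1.08
top [ 0.581   0.3132 -0.2115  0.1042  0.0642  0.0064]
scene [ 0.6867  0.0283 -1.5273  0.3165  0.043   0.0068]
```

The tins are clear (x ≥ 0.677). Above dish A, then down.

Request:
{"fn": "carry_out", "kwargs": {
  "motion": [
    {"jaw": -0.2,"dx": 0.724,"dy": 0.668,"dz": -0.2,"ax": 0,"ay": 0,"az": -0.016},
    {"jaw": -0.2,"dx": 0.724,"dy": 0.668,"dz": -0.2,"ax": 0,"ay": 0,"az": -0.016},
    {"jaw": -0.2,"dx": 0.724,"dy": 0.668,"dz": -0.2,"ax": 0,"ay": 0,"az": -0.016},
    {"jaw": -0.2,"dx": 0.724,"dy": 0.668,"dz": -0.2,"ax": 0,"ay": 0,"az": -0.016},
    {"jaw": -0.2,"dx": 0.724,"dy": 0.668,"dz": -0.4,"ax": 0,"ay": 0,"az": -0.016},
    {"jaw": -0.2,"dx": 0.724,"dy": 0.668,"dz": -0.6,"ax": 0,"ay": 0,"az": -0.016},
    {"jaw": -0.2,"dx": 0.724,"dy": 0.668,"dz": -0.8,"ax": 0,"ay": 0,"az": -0.016},
    {"jaw": -0.2,"dx": 0.724,"dy": 0.668,"dz": -0.86,"ax": 0,"ay": 0,"az": -0.016},
    {"jaw": -0.2,"dx": 0.724,"dy": 0.668,"dz": -0.86,"ax": 0,"ay": 0,"az": -0.016}
  ]
}}

```text
time: 17.2
tcp_pos: [0.5792, 0.3085, 0.0744]
eef_rot: [-0.001, 0.108, 0.994, -0.001]
ft_force: [1.0, -0.0, 0.5]
finger_gap: 0.0372
```

```bash
python3 - <<'E'
from h import *
st()
c=cam("scene"); cv2.imwrite("pics/s7.png",c["img"][80:280,200:380].repeat(4,0).repeat(4,1)[:600])
E
```

```text
t 17.2 tcp [0.5792 0.3085 0.0744] yawY 77.62 zax [-0.003 -0.001 -1.   ] F [ 1.  -0.   0.5] gap 0.0372 j6 -0.94
```

View pics/s7.png

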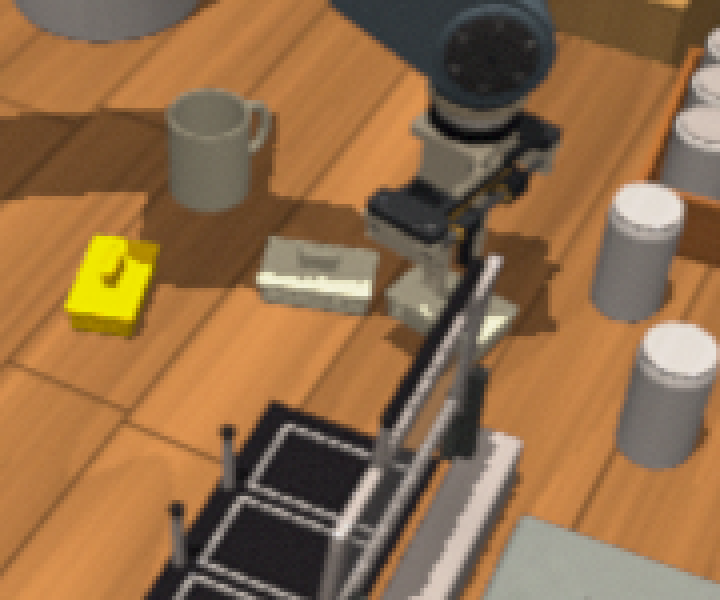

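Request:
{"fn": "carry_out", "kwargs": {
  "motion": [
    {"jaw": -0.2,"dx": 0,"dy": 0,"dz": 0,"ax": 0,"ay": 0,"az": 0},
    {"jaw": -0.2,"dx": 0,"dy": 0,"dz": 0,"ax": 0,"ay": 0,"az": 0}
  ]
}}

```text
time: 17.45
tcp_pos: [0.5802, 0.3106, 0.0778]
eef_rot: [0.001, 0.107, 0.994, 0.001]
ft_force: [-0.8, 0.7, 0.0]
finger_gap: 0.0371
```

Request:
{"fn": "carry_out", "kwargs": {
  "motion": [
    {"jaw": -0.2,"dx": 0,"dy": 0.016,"dz": -0.05,"ax": 0,"ay": 0,"az": 0},
    {"jaw": -0.2,"dx": 0,"dy": 0.016,"dz": -0.1,"ax": 0,"ay": 0,"az": 0},
    {"jaw": -0.2,"dx": 0,"dy": 0.016,"dz": -0.13,"ax": 0,"ay": 0,"az": 0},
    {"jaw": -0.2,"dx": 0,"dy": 0.016,"dz": -0.13,"ax": 0,"ay": 0,"az": 0},
    {"jaw": -0.2,"dx": 0,"dy": 0.016,"dz": -0.13,"ax": 0,"ay": 0,"az": 0}
  ]
}}

```text
time: 17.95
tcp_pos: [0.5791, 0.3136, 0.0494]
eef_rot: [-0.0, 0.107, 0.994, -0.0]
ft_force: [-0.1, 1.1, 1.0]
finger_gap: 0.0369
```

```bash
python3 - <<'E'
from h import *
st()
c=cam("scene"); cv2.imwrite("pics/s8.png",c["img"][130:210,270:350].repeat(7,0).repeat(7,1))
E
```

```text
t 17.95 tcp [0.5791 0.3136 0.0494] yawY 77.71 zax [-0. -0. -1.] F [-0.1  1.1  1. ] gap 0.0369 j6 -0.93
```

View pics/s8.png

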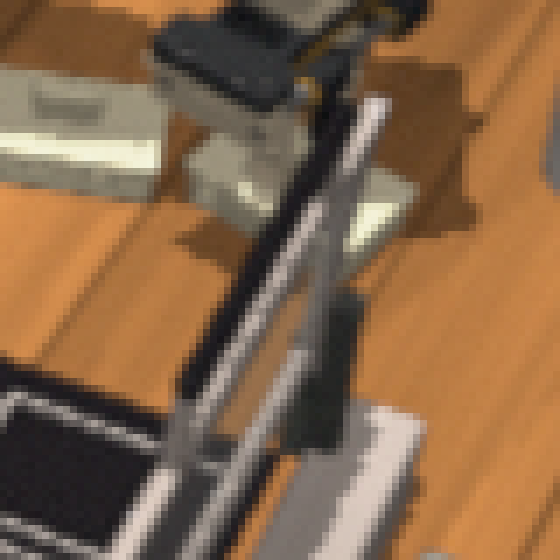

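Request:
{"fn": "carry_out", "kwargs": {
  "motion": [
    {"jaw": -1,"dx": 0,"dy": 0,"dz": 0,"ax": 0,"ay": 0,"az": 0},
    {"jaw": -1,"dx": 0,"dy": 0,"dz": 0,"ax": 0,"ay": 0,"az": 0},
    {"jaw": -1,"dx": 0,"dy": 0,"dz": 0,"ax": 0,"ay": 0,"az": 0},
    {"jaw": -1,"dx": 0,"dy": 0,"dz": 0,"ax": 0,"ay": 0,"az": 0},
    {"jaw": -1,"dx": 0,"dy": 0,"dz": 0,"ax": 0,"ay": 0,"az": 0}
  ],
  "force": 10
}}

```text
time: 18.5
tcp_pos: [0.5793, 0.3137, 0.0498]
eef_rot: [0.0, 0.107, 0.994, 0.0]
ft_force: [0.7, 2.3, 1.9]
finger_gap: 0.014
```

```bash
python3 - <<'E'
from h import *
st()
E
```

```text
t 18.5 tcp [0.5793 0.3137 0.0498] yawY 77.71 zax [ 0.  0. -1.] F [0.7 2.3 1.9] gap 0.014 j6 -0.93
```

Request:
{"fn": "carry_out", "kwargs": {
  "motion": [
    {"jaw": -1,"dx": 0,"dy": -0.03,"dz": 0,"ax": 0,"ay": 0,"az": 0.03},
    {"jaw": -1,"dx": 0,"dy": -0.1,"dz": 0,"ax": 0,"ay": 0,"az": 0.06},
    {"jaw": -1,"dx": 0,"dy": -0.19,"dz": 0,"ax": 0,"ay": 0,"az": 0.1},
    {"jaw": -1,"dx": 0,"dy": -0.28,"dz": 0,"ax": 0,"ay": 0,"az": 0.14},
    {"jaw": -1,"dx": 0,"dy": -0.37,"dz": 0,"ax": 0,"ay": 0,"az": 0.18},
    {"jaw": -1,"dx": 0,"dy": -0.46,"dz": 0,"ax": 0,"ay": 0,"az": 0.22},
    {"jaw": -1,"dx": 0,"dy": -0.55,"dz": 0,"ax": 0,"ay": 0,"az": 0.26},
    {"jaw": -1,"dx": 0,"dy": -0.64,"dz": 0,"ax": 0,"ay": 0,"az": 0.3},
    {"jaw": -1,"dx": -0.005,"dy": -0.73,"dz": 0,"ax": 0,"ay": 0,"az": 0.333},
    {"jaw": -1,"dx": -0.01,"dy": -0.82,"dz": 0,"ax": 0,"ay": 0,"az": 0.333},
    {"jaw": -1,"dx": -0.015,"dy": -0.91,"dz": 0,"ax": 0,"ay": 0,"az": 0.333},
    {"jaw": -1,"dx": -0.02,"dy": -1,"dz": 0,"ax": 0,"ay": 0,"az": 0.333}
  ]
}}

```text
time: 19.7
tcp_pos: [0.5752, 0.1126, 0.0498]
eef_rot: [0.0, -0.023, 1.0, 0.0]
ft_force: [-0.6, 6.8, 7.9]
finger_gap: 0.0144
```

```bash
python3 - <<'E'
from h import *
st()
c=cam("scene"); cv2.imwrite("pics/s9.png",c["img"][110:260,200:360].repeat(4,0).repeat(4,1)[:600])
E
```

```text
t 19.7 tcp [0.5752 0.1126 0.0498] yawY 92.65 zax [ 0.  0. -1.] F [-0.6  6.8  7.9] gap 0.0144 j6 -1.5
```

View pics/s9.png

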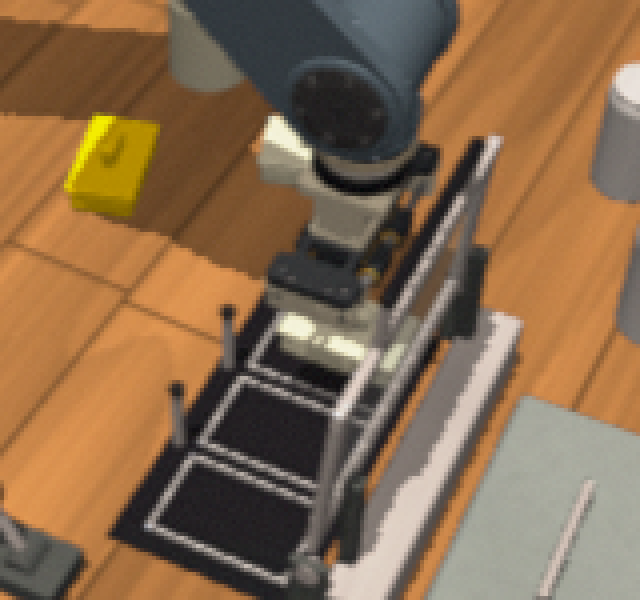

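Request:
{"fn": "carry_out", "kwargs": {
  "motion": [
    {"jaw": -1,"dx": 0,"dy": -0.09,"dz": 0,"ax": 0,"ay": 0,"az": 0},
    {"jaw": -1,"dx": 0,"dy": -0.18,"dz": 0,"ax": 0,"ay": 0,"az": 0},
    {"jaw": -1,"dx": 0,"dy": -0.27,"dz": 0,"ax": 0,"ay": 0,"az": 0},
    {"jaw": -1,"dx": -0.005,"dy": -0.36,"dz": 0,"ax": 0,"ay": 0,"az": 0},
    {"jaw": -1,"dx": -0.008,"dy": -0.44,"dz": 0,"ax": 0,"ay": 0,"az": 0},
    {"jaw": -1,"dx": -0.008,"dy": -0.5,"dz": 0,"ax": 0,"ay": 0,"az": 0},
    {"jaw": -1,"dx": -0.008,"dy": -0.54,"dz": 0,"ax": 0,"ay": 0,"az": 0},
    {"jaw": -1,"dx": -0.008,"dy": -0.54,"dz": 0,"ax": 0,"ay": 0,"az": 0},
    {"jaw": -1,"dx": -0.008,"dy": -0.54,"dz": 0,"ax": 0,"ay": 0,"az": 0}
  ]
}}

```text
time: 20.65
tcp_pos: [0.5738, 0.0048, 0.0498]
eef_rot: [0.0, -0.024, 1.0, -0.001]
ft_force: [-0.1, -3.6, 2.5]
finger_gap: 0.0141
```

Request:
{"fn": "carry_out", "kwargs": {
  "motion": [
    {"jaw": -1,"dx": 0,"dy": 0,"dz": 0,"ax": 0,"ay": 0,"az": 0},
    {"jaw": -0.5,"dx": 0,"dy": 0,"dz": 0,"ax": 0,"ay": 0,"az": 0},
    {"jaw": -0.4,"dx": 0,"dy": 0,"dz": 0,"ax": 0,"ay": 0,"az": 0},
    {"jaw": -0.4,"dx": 0,"dy": 0,"dz": 0,"ax": 0,"ay": 0,"az": 0},
    {"jaw": -0.4,"dx": 0,"dy": 0,"dz": 0.1,"ax": 0,"ay": 0,"az": 0},
    {"jaw": -0.4,"dx": 0,"dy": 0,"dz": 0.3,"ax": 0,"ay": 0,"az": 0},
    {"jaw": -0.4,"dx": 0,"dy": 0,"dz": 0.5,"ax": 0,"ay": 0,"az": 0},
    {"jaw": -0.4,"dx": -0.25,"dy": 0,"dz": 0.8,"ax": 0,"ay": 0,"az": 0},
    {"jaw": -0.4,"dx": -0.5,"dy": 0,"dz": 0.9,"ax": 0,"ay": 0,"az": 0},
    {"jaw": -0.4,"dx": -0.75,"dy": 0,"dz": 1,"ax": 0,"ay": 0,"az": 0},
    {"jaw": -0.4,"dx": -1,"dy": 0,"dz": 1,"ax": 0,"ay": 0,"az": 0},
    {"jaw": -0.4,"dx": -1,"dy": 0,"dz": 1,"ax": 0,"ay": 0,"az": 0}
  ]
}}

```text
time: 21.85
tcp_pos: [0.3709, 0.0059, 0.25]
eef_rot: [0.0, -0.024, 1.0, -0.0]
ft_force: [0.3, 0.6, -0.5]
finger_gap: 0.0278
```

```bash
python3 - <<'E'
from h import *
st()
for n in("top","scene"):
    c=cam(n)
    for d in dishes(c): print(n,np.round(d,4))
    im,g,_=places(c); cv2.imwrite(f"pics/pl2_{n}.png",im)
    cv2.imwrite(f"pics/{n}10.png",c["img"][90:340,120:420].repeat(2,0).repeat(2,1))
E
```

```text
t 21.85 tcp [0.3709 0.0059 0.25  ] yawY 92.71 zax [ 0. -0. -1.] F [ 0.3  0.6 -0.5] gap 0.0278 j6 -1.73
top [0.4557 0.2951 0.3063 0.1043 0.0644 0.0064]
top [0.5709 0.004  0.0536 0.116  0.0763 0.0068]
scene [0.455  0.297  0.2978 0.1047 0.067  0.0065]
scene [ 0.5681  0.0347 -1.5173  0.1244  0.0949  0.0063]
scene [ 0.6865  0.0283 -1.5264  0.3165  0.043   0.0069]
```

View pics/top10.png

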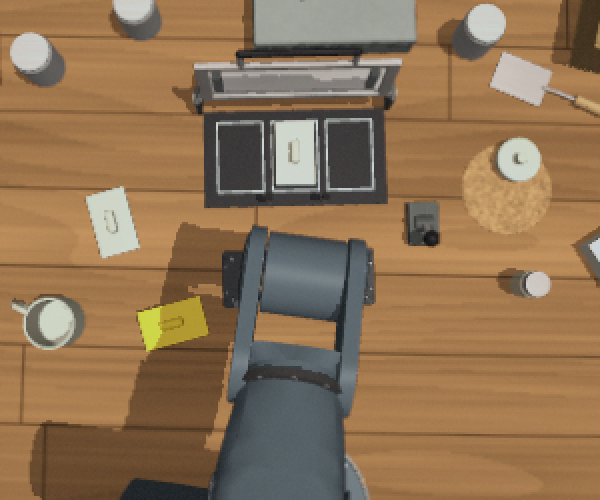

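View pics/pl2_top.png

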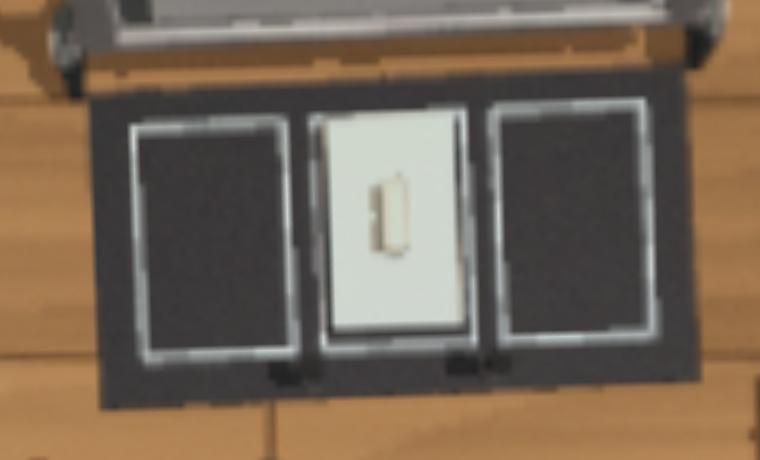

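The disturbance has knocked the pot towards the mat's far edge, at pixel (518,158) against the mat centre near (507,187); I'll recentre it. First I measure dish A's fit in place1 properly.

```bash
cat >> h.py <<'E'
def dfine(c,x0,x1,y0,y1,z=.03,s=4000,op=41,sat=45,val=170):
    im=topdown(c,z,x0,x1,y0,y1,s); hsv=cv2.cvtColor(im,cv2.COLOR_BGR2HSV)
    m=((hsv[...,1]<sat)&(hsv[...,2]>val)).astype(np.uint8)
    m=cv2.morphologyEx(m,cv2.MORPH_CLOSE,np.ones((61,61))); m=cv2.morphologyEx(m,cv2.MORPH_OPEN,np.ones((op,op)))
    for q in cv2.findContours(m,0,cv2.CHAIN_APPROX_NONE)[0]:
        R=cv2.minAreaRect(q); (u,v),wh,a=R
        if max(wh)/s>.06: print("  ",round(x1-v/s,4),round(y1-u/s,4),np.round(np.array(wh)/s,4),"yaw",round(np.radians(90-a) if a>45 else -np.radians(a),4))
    return im,m
E
python3 - <<'E'
from h import *
c=cam("top"); im,m=dfine(c,.49,.65,-.06,.07); cv2.imwrite("pics/df.png",np.hstack([im,cv2.cvtColor(m*255,cv2.COLOR_GRAY2BGR)])[::2,::2])
c=cam("scene"); im,m=dfine(c,.49,.65,-.06,.07); cv2.imwrite("pics/df2.png",im[::2,::2])
for n in("top","scene"):
    c=cam(n); im=potc(c,.43,.65,-.46,-.25,tag=n); cv2.imwrite(f"pics/mp2_{n}.png",im)
E
```

```text
0.5712 -0.0064 [0.1152 0.0831] yaw 0.0275
   0.5737 0.0064 [0.1034 0.0662] yaw 0.0491
top pot [ 0.58   -0.3725  0.0307  0.5809 -0.3748]
scene pot [ 0.5732 -0.3609  0.0359  0.5722 -0.364 ]
```

View pics/df.png

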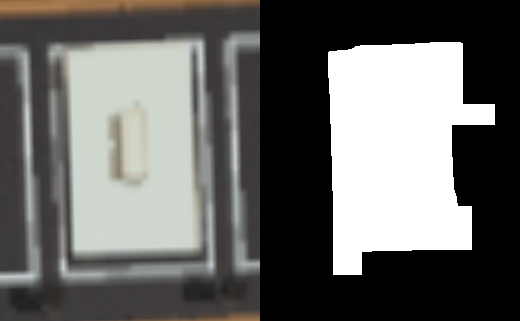

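View pics/mp2_top.png

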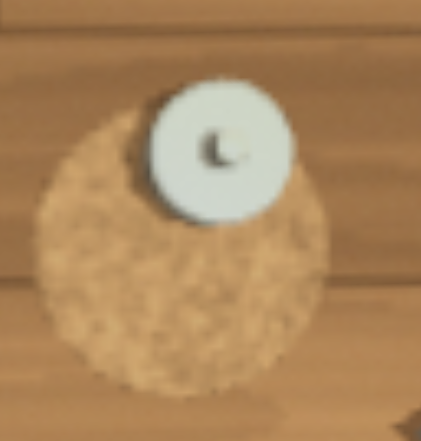

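View pics/df2.png

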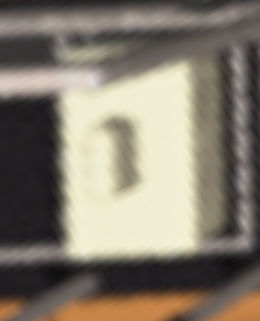

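Dish A is within about 1 mm of place1. Now dish B.

Request:
{"fn": "carry_out", "kwargs": {
  "motion": [
    {"jaw": -0.2,"dx": 0.2,"dy": 0.7,"dz": -0.2,"ax": 0,"ay": 0,"az": 0.16},
    {"jaw": -0.2,"dx": 0.2,"dy": 0.7,"dz": -0.2,"ax": 0,"ay": 0,"az": 0.325},
    {"jaw": -0.2,"dx": 0.2,"dy": 0.7,"dz": -0.2,"ax": 0,"ay": 0,"az": 0.325},
    {"jaw": -0.2,"dx": 0.2,"dy": 0.7,"dz": -0.2,"ax": 0,"ay": 0,"az": 0.325},
    {"jaw": -0.2,"dx": 0.2,"dy": 0.7,"dz": -0.2,"ax": 0,"ay": 0,"az": 0.325},
    {"jaw": -0.2,"dx": 0.2,"dy": 0.7,"dz": -0.2,"ax": 0,"ay": 0,"az": 0.325}
  ]
}}

```text
time: 22.75
tcp_pos: [0.4138, 0.145, 0.2094]
eef_rot: [-0.0, -0.15, 0.989, -0.0]
ft_force: [-0.3, -0.8, 0.2]
finger_gap: 0.037
```

```bash
python3 - <<'E'
from h import *
st()
for n in("top","scene"):
    c=cam(n)
    for d in dishes(c): print(n,np.round(d,4))
E
```

```text
t 22.75 tcp [0.4138 0.145  0.2094] yawY 107.29 zax [-0.001 -0.    -1.   ] F [-0.3 -0.8  0.2] gap 0.037 j6 -1.64
top [0.571  0.004  0.0536 0.116  0.0763 0.0068]
scene [ 0.5681  0.0345 -1.5127  0.1243  0.0949  0.0063]
scene [ 0.6871  0.0282 -1.5308  0.3161  0.043   0.0068]
```

Request:
{"fn": "carry_out", "kwargs": {
  "motion": [
    {"jaw": -0.2,"dx": 0.208,"dy": 0.755,"dz": 0,"ax": 0,"ay": 0,"az": 0},
    {"jaw": -0.2,"dx": 0.208,"dy": 0.755,"dz": 0,"ax": 0,"ay": 0,"az": 0},
    {"jaw": -0.2,"dx": 0.208,"dy": 0.755,"dz": 0,"ax": 0,"ay": 0,"az": 0},
    {"jaw": -0.2,"dx": 0.208,"dy": 0.755,"dz": -0.1,"ax": 0,"ay": 0,"az": 0},
    {"jaw": -0.2,"dx": 0.208,"dy": 0.755,"dz": -0.3,"ax": 0,"ay": 0,"az": 0},
    {"jaw": -0.2,"dx": 0.208,"dy": 0.755,"dz": -0.5,"ax": 0,"ay": 0,"az": 0},
    {"jaw": -0.2,"dx": 0.208,"dy": 0.755,"dz": -0.67,"ax": 0,"ay": 0,"az": 0},
    {"jaw": -0.2,"dx": 0.208,"dy": 0.755,"dz": -0.67,"ax": 0,"ay": 0,"az": 0},
    {"jaw": -0.2,"dx": 0.208,"dy": 0.755,"dz": -0.67,"ax": 0,"ay": 0,"az": 0}
  ]
}}

```text
time: 23.75
tcp_pos: [0.4559, 0.2961, 0.0766]
eef_rot: [0.0, -0.15, 0.989, 0.0]
ft_force: [-0.1, -0.2, 0.3]
finger_gap: 0.0371
```

```bash
python3 - <<'E'
from h import *
st()
c=cam("scene"); cv2.imwrite("pics/s11.png",c["img"][90:210,200:360].repeat(4,0).repeat(4,1)[:600])
E
```

```text
t 23.75 tcp [0.4559 0.2961 0.0766] yawY 107.25 zax [ 0.  0. -1.] F [-0.1 -0.2  0.3] gap 0.0371 j6 -1.38
```

View pics/s11.png

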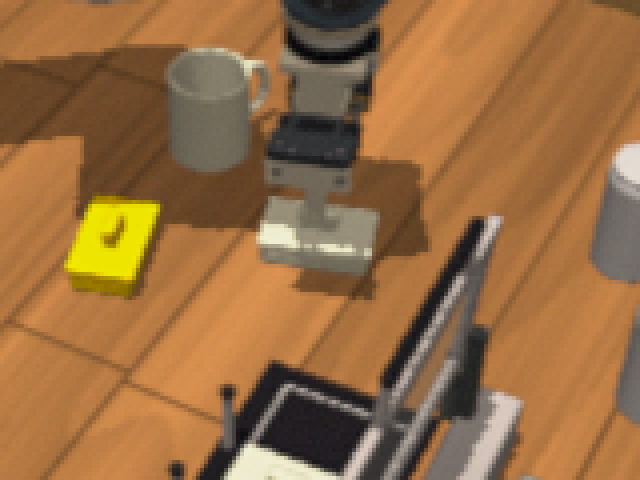

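Centred over the white dish's knob, and clear of the mug. Lower and grip.

Request:
{"fn": "carry_out", "kwargs": {
  "motion": [
    {"jaw": -0.2,"dx": 0,"dy": 0,"dz": -0.06,"ax": 0,"ay": 0,"az": 0},
    {"jaw": -0.2,"dx": 0,"dy": 0,"dz": -0.12,"ax": 0,"ay": 0,"az": 0},
    {"jaw": -0.2,"dx": 0,"dy": 0,"dz": -0.135,"ax": 0,"ay": 0,"az": 0},
    {"jaw": -0.2,"dx": 0,"dy": 0,"dz": -0.135,"ax": 0,"ay": 0,"az": 0},
    {"jaw": -1,"dx": 0,"dy": 0,"dz": -0.135,"ax": 0,"ay": 0,"az": 0},
    {"jaw": -1,"dx": 0,"dy": 0,"dz": -0.135,"ax": 0,"ay": 0,"az": 0},
    {"jaw": -1,"dx": 0,"dy": 0,"dz": -0.135,"ax": 0,"ay": 0,"az": 0},
    {"jaw": -1,"dx": 0,"dy": 0,"dz": -0.135,"ax": 0,"ay": 0,"az": 0},
    {"jaw": -1,"dx": 0,"dy": 0,"dz": -0.135,"ax": 0,"ay": 0,"az": 0}
  ],
  "force": 10
}}

```text
time: 24.7
tcp_pos: [0.4553, 0.2966, 0.0488]
eef_rot: [0.0, -0.151, 0.989, 0.0]
ft_force: [-0.1, -0.7, 3.8]
finger_gap: 0.0139
```

```bash
python3 - <<'E'
from h import *
st()
E
```

```text
t 24.7 tcp [0.4553 0.2966 0.0488] yawY 107.32 zax [ 0.  0. -1.] F [-0.1 -0.7  3.8] gap 0.0139 j6 -1.38
```

Request:
{"fn": "carry_out", "kwargs": {
  "motion": [
    {"jaw": -1,"dx": 0.03,"dy": 0,"dz": 0,"ax": 0,"ay": 0,"az": -0.03},
    {"jaw": -1,"dx": 0.09,"dy": 0,"dz": 0,"ax": 0,"ay": 0,"az": -0.06},
    {"jaw": -1,"dx": 0.15,"dy": -0.01,"dz": 0,"ax": 0,"ay": 0,"az": -0.1},
    {"jaw": -1,"dx": 0.22,"dy": -0.02,"dz": 0,"ax": 0,"ay": 0,"az": -0.14},
    {"jaw": -1,"dx": 0.29,"dy": -0.03,"dz": 0,"ax": 0,"ay": 0,"az": -0.18},
    {"jaw": -1,"dx": 0.36,"dy": -0.05,"dz": 0,"ax": 0,"ay": 0,"az": -0.22},
    {"jaw": -1,"dx": 0.43,"dy": -0.08,"dz": 0,"ax": 0,"ay": 0,"az": -0.26},
    {"jaw": -1,"dx": 0.49,"dy": -0.12,"dz": 0,"ax": 0,"ay": 0,"az": -0.3},
    {"jaw": -1,"dx": 0.54,"dy": -0.18,"dz": 0,"ax": 0,"ay": 0,"az": -0.324},
    {"jaw": -1,"dx": 0.572,"dy": -0.25,"dz": 0,"ax": 0,"ay": 0,"az": -0.324},
    {"jaw": -1,"dx": 0.572,"dy": -0.33,"dz": 0,"ax": 0,"ay": 0,"az": -0.324},
    {"jaw": -1,"dx": 0.572,"dy": -0.4,"dz": 0,"ax": 0,"ay": 0,"az": -0.324}
  ]
}}

```text
time: 25.9
tcp_pos: [0.5698, 0.2151, 0.0488]
eef_rot: [0.0, -0.024, 1.0, 0.0]
ft_force: [0.4, 1.9, 2.6]
finger_gap: 0.014
```

```bash
python3 - <<'E'
from h import *
st()
c=cam("scene"); cv2.imwrite("pics/s12.png",c["img"][90:240,200:360].repeat(4,0).repeat(4,1)[:600])
E
```

```text
t 25.9 tcp [0.5698 0.2151 0.0488] yawY 92.72 zax [ 0.001  0.    -1.   ] F [0.4 1.9 2.6] gap 0.014 j6 -1.33
```

View pics/s12.png

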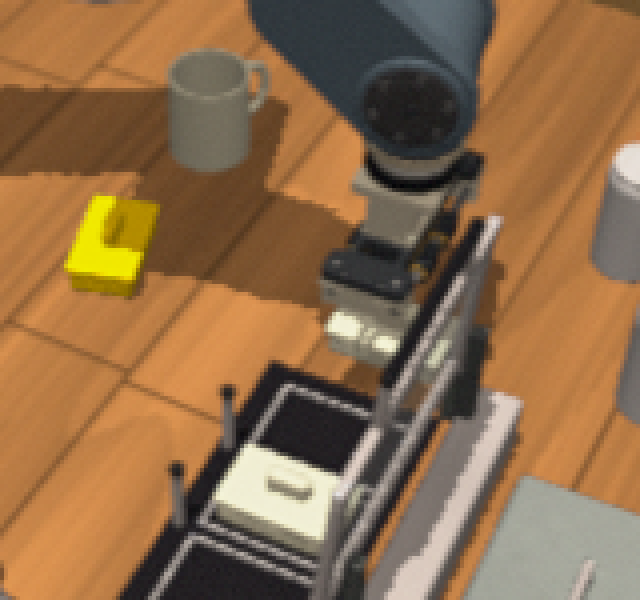

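Request:
{"fn": "carry_out", "kwargs": {
  "motion": [
    {"jaw": -1,"dx": 0,"dy": -0.06,"dz": 0,"ax": 0,"ay": 0,"az": 0},
    {"jaw": -1,"dx": 0,"dy": -0.13,"dz": 0,"ax": 0,"ay": 0,"az": 0},
    {"jaw": -1,"dx": 0,"dy": -0.2,"dz": 0,"ax": 0,"ay": 0,"az": 0},
    {"jaw": -1,"dx": 0,"dy": -0.27,"dz": 0,"ax": 0,"ay": 0,"az": 0},
    {"jaw": -1,"dx": 0,"dy": -0.34,"dz": 0,"ax": 0,"ay": 0,"az": 0},
    {"jaw": -1,"dx": 0,"dy": -0.41,"dz": 0,"ax": 0,"ay": 0,"az": 0},
    {"jaw": -1,"dx": 0,"dy": -0.48,"dz": 0,"ax": 0,"ay": 0,"az": 0},
    {"jaw": -1,"dx": 0,"dy": -0.54,"dz": 0,"ax": 0,"ay": 0,"az": 0},
    {"jaw": -1,"dx": 0,"dy": -0.58,"dz": 0,"ax": 0,"ay": 0,"az": 0},
    {"jaw": -1,"dx": 0,"dy": -0.602,"dz": 0,"ax": 0,"ay": 0,"az": 0},
    {"jaw": -1,"dx": 0,"dy": -0.602,"dz": 0,"ax": 0,"ay": 0,"az": 0}
  ]
}}

```text
time: 27.05
tcp_pos: [0.5695, 0.0945, 0.0487]
eef_rot: [-0.0, -0.024, 1.0, -0.0]
ft_force: [0.2, -2.3, 5.9]
finger_gap: 0.0138
```

```bash
python3 - <<'E'
from h import *
st()
E
```

```text
t 27.05 tcp [0.5695 0.0945 0.0487] yawY 92.71 zax [-0.    -0.001 -1.   ] F [ 0.2 -2.3  5.9] gap 0.0138 j6 -1.53
```

Request:
{"fn": "carry_out", "kwargs": {
  "motion": [
    {"jaw": -0.5,"dx": 0,"dy": 0,"dz": 0,"ax": 0,"ay": 0,"az": 0},
    {"jaw": -0.4,"dx": 0,"dy": 0,"dz": 0,"ax": 0,"ay": 0,"az": 0},
    {"jaw": -0.4,"dx": 0,"dy": 0,"dz": 0,"ax": 0,"ay": 0,"az": 0},
    {"jaw": -0.4,"dx": 0,"dy": 0,"dz": 0,"ax": 0,"ay": 0,"az": 0},
    {"jaw": -0.4,"dx": 0,"dy": 0,"dz": 0.1,"ax": 0,"ay": 0,"az": 0},
    {"jaw": -0.4,"dx": 0,"dy": 0,"dz": 0.3,"ax": 0,"ay": 0,"az": 0},
    {"jaw": -0.4,"dx": 0,"dy": 0,"dz": 0.5,"ax": 0,"ay": 0,"az": 0},
    {"jaw": -0.4,"dx": -0.25,"dy": 0,"dz": 0.8,"ax": 0,"ay": 0,"az": 0},
    {"jaw": -0.4,"dx": -0.5,"dy": -0.2,"dz": 0.9,"ax": 0,"ay": 0,"az": 0},
    {"jaw": -0.4,"dx": -0.75,"dy": -0.45,"dz": 1,"ax": 0,"ay": 0,"az": 0},
    {"jaw": -0.4,"dx": -1,"dy": -0.7,"dz": 1,"ax": 0,"ay": 0,"az": 0},
    {"jaw": -0.4,"dx": -1,"dy": -0.95,"dz": 1,"ax": 0,"ay": 0,"az": 0}
  ]
}}

```text
time: 28.25
tcp_pos: [0.4012, -0.0338, 0.2417]
eef_rot: [0.0, -0.025, 1.0, -0.0]
ft_force: [1.7, -1.4, 0.3]
finger_gap: 0.0276
```

```bash
python3 - <<'E'
from h import *
st()
c=cam("top"); cv2.imwrite("pics/df3.png",topdown(c,.03,.49,.65,-.06,.15,3500)); cv2.imwrite("pics/top13.png",c["img"][90:340,120:420].repeat(2,0).repeat(2,1))
im=potc(c,.43,.65,-.46,-.25); cv2.imwrite("pics/mp3.png",im)
c=cam("scene"); im=potc(c,.43,.65,-.46,-.25); cv2.imwrite("pics/mp3s.png",im)
E
```

```text
t 28.25 tcp [ 0.4012 -0.0338  0.2417] yawY 92.85 zax [ 0.001 -0.    -1.   ] F [ 1.7 -1.4  0.3] gap 0.0276 j6 -1.82
 pot [ 0.58   -0.3725  0.0307  0.5809 -0.3748]
 pot [ 0.5731 -0.3609  0.0358  0.5717 -0.3641]
```

View pics/df3.png

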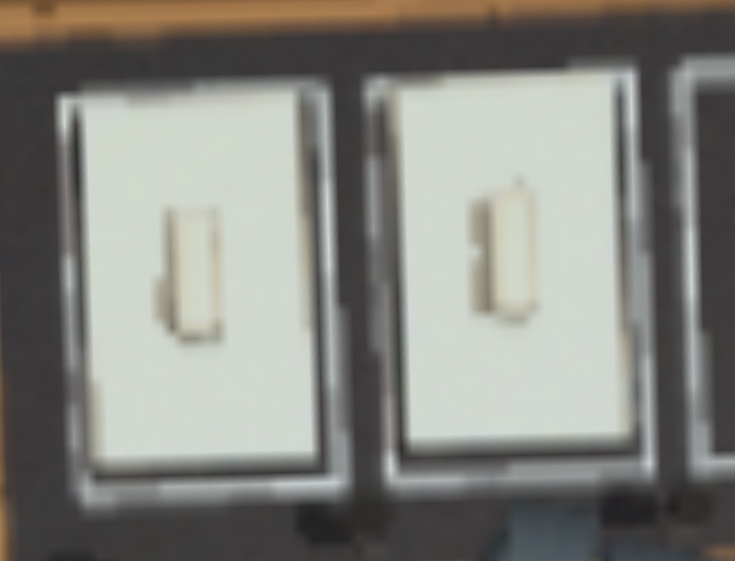

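View pics/top13.png

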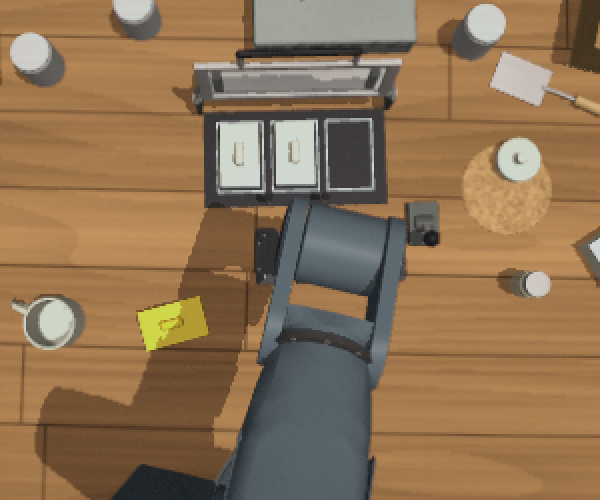

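View pics/mp3.png

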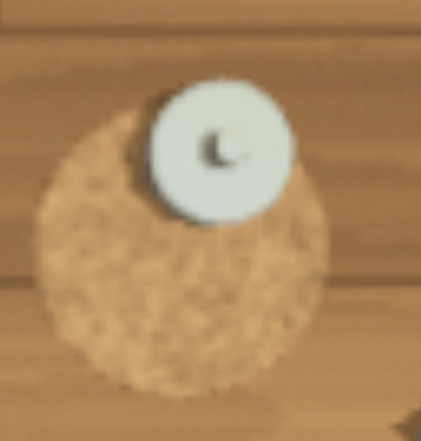

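View pics/mp3s.png

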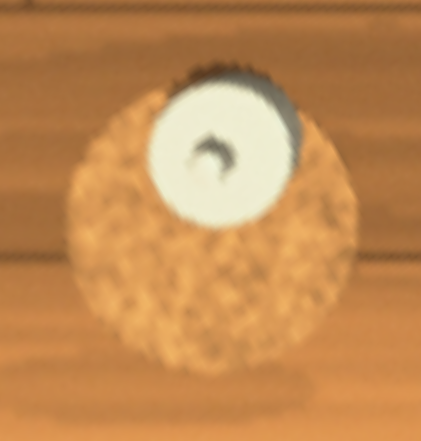

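Dish B is also on its place, with its centre within about 0.5 mm of place2. The pot stands at about (0.573, -0.3605). I'll bring it back to the mat's middle.

Request:
{"fn": "carry_out", "kwargs": {
  "motion": [
    {"jaw": -0.2,"dx": 0.2,"dy": -1,"dz": 0,"ax": 0,"ay": 0,"az": 0},
    {"jaw": -0.2,"dx": 0.2,"dy": -1,"dz": 0,"ax": 0,"ay": 0,"az": 0},
    {"jaw": -0.2,"dx": 0.2,"dy": -1,"dz": 0,"ax": 0,"ay": 0,"az": 0},
    {"jaw": -0.2,"dx": 0.2,"dy": -1,"dz": 0,"ax": 0,"ay": 0,"az": 0},
    {"jaw": -0.2,"dx": 0.2,"dy": -1,"dz": 0,"ax": 0,"ay": 0,"az": 0},
    {"jaw": -0.2,"dx": 0.2,"dy": -1,"dz": 0,"ax": 0,"ay": 0,"az": 0}
  ]
}}

```text
time: 28.95
tcp_pos: [0.4433, -0.2339, 0.2404]
eef_rot: [-0.0, -0.023, 1.0, 0.0]
ft_force: [-1.7, 0.6, -0.5]
finger_gap: 0.0373
```

```bash
python3 - <<'E'
from h import *
s=st(); p=s["tcp_pos"]; print(np.round((np.array([.573,-.3605,.075])-p)/.2,3))
E
```

```text
t 28.95 tcp [ 0.4433 -0.2339  0.2404] yawY 92.65 zax [-0.001  0.001 -1.   ] F [-1.7  0.6 -0.5] gap 0.0373 j6 -2.2
[ 0.649 -0.633 -0.827]
```

Request:
{"fn": "carry_out", "kwargs": {
  "motion": [
    {"jaw": -0.2,"dx": 0.649,"dy": -0.633,"dz": 0,"ax": 0,"ay": 0,"az": 0},
    {"jaw": -0.2,"dx": 0.649,"dy": -0.633,"dz": 0,"ax": 0,"ay": 0,"az": 0},
    {"jaw": -0.2,"dx": 0.649,"dy": -0.633,"dz": 0,"ax": 0,"ay": 0,"az": 0},
    {"jaw": -0.2,"dx": 0.649,"dy": -0.633,"dz": -0.1,"ax": 0,"ay": 0,"az": 0},
    {"jaw": -0.2,"dx": 0.649,"dy": -0.633,"dz": -0.3,"ax": 0,"ay": 0,"az": 0},
    {"jaw": -0.2,"dx": 0.649,"dy": -0.633,"dz": -0.5,"ax": 0,"ay": 0,"az": 0},
    {"jaw": -0.2,"dx": 0.649,"dy": -0.633,"dz": -0.7,"ax": 0,"ay": 0,"az": 0},
    {"jaw": -0.2,"dx": 0.649,"dy": -0.633,"dz": -0.82,"ax": 0,"ay": 0,"az": 0},
    {"jaw": -0.2,"dx": 0.649,"dy": -0.633,"dz": -0.82,"ax": 0,"ay": 0,"az": 0},
    {"jaw": -0.2,"dx": 0.649,"dy": -0.633,"dz": -0.82,"ax": 0,"ay": 0,"az": 0}
  ],
  "force": 8
}}

```text
time: 29.95
tcp_pos: [0.5737, -0.359, 0.0779]
eef_rot: [0.0, -0.024, 1.0, -0.0]
ft_force: [1.4, 0.2, 1.0]
finger_gap: 0.0373
```

```bash
python3 - <<'E'
from h import *
s=st(); p=s["tcp_pos"]; print(np.round((np.array([.573,-.3605,.0505])-p)/.2,3))
c=cam("scene"); cv2.imwrite("pics/s14.png",c["img"][200:320,130:290].repeat(4,0).repeat(4,1)[:600])
E
```

```text
t 29.95 tcp [ 0.5737 -0.359   0.0779] yawY 92.81 zax [ 0. -0. -1.] F [1.4 0.2 1. ] gap 0.0373 j6 -2.25
[-0.004 -0.007 -0.137]
```

View pics/s14.png

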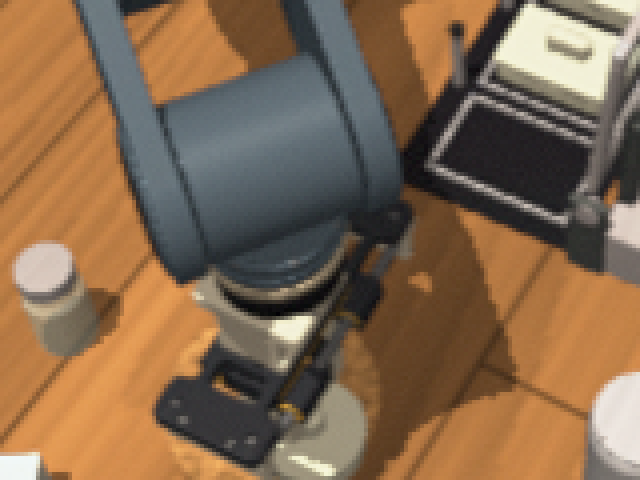

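Request:
{"fn": "carry_out", "kwargs": {
  "motion": [
    {"jaw": -0.2,"dx": -0.002,"dy": -0.006,"dz": -0.07,"ax": 0,"ay": 0,"az": 0},
    {"jaw": -0.2,"dx": -0.002,"dy": -0.006,"dz": -0.137,"ax": 0,"ay": 0,"az": 0},
    {"jaw": -0.2,"dx": -0.002,"dy": -0.006,"dz": -0.137,"ax": 0,"ay": 0,"az": 0},
    {"jaw": -0.2,"dx": -0.002,"dy": -0.006,"dz": -0.137,"ax": 0,"ay": 0,"az": 0},
    {"jaw": -1,"dx": -0.002,"dy": -0.006,"dz": -0.137,"ax": 0,"ay": 0,"az": 0},
    {"jaw": -1,"dx": -0.002,"dy": -0.006,"dz": -0.137,"ax": 0,"ay": 0,"az": 0},
    {"jaw": -1,"dx": -0.002,"dy": -0.006,"dz": -0.137,"ax": 0,"ay": 0,"az": 0},
    {"jaw": -1,"dx": -0.002,"dy": -0.006,"dz": -0.137,"ax": 0,"ay": 0,"az": 0}
  ],
  "force": 8
}}

```text
time: 30.8
tcp_pos: [0.5727, -0.3613, 0.05]
eef_rot: [0.0, -0.024, 1.0, -0.0]
ft_force: [-0.1, 1.3, 2.4]
finger_gap: 0.0177
```

```bash
python3 - <<'E'
from h import *
s=st(); p=s["tcp_pos"]; print(np.round((np.array([.5275,-.3475,.0505])-p)/.2,3))
E
```

```text
t 30.8 tcp [ 0.5727 -0.3613  0.05  ] yawY 92.73 zax [ 0. -0. -1.] F [-0.1  1.3  2.4] gap 0.0177 j6 -2.25
[-0.226  0.069  0.003]
```

Request:
{"fn": "carry_out", "kwargs": {
  "motion": [
    {"jaw": -1,"dx": -0.04,"dy": 0.01,"dz": 0,"ax": 0,"ay": 0,"az": 0},
    {"jaw": -1,"dx": -0.09,"dy": 0.025,"dz": 0,"ax": 0,"ay": 0,"az": 0},
    {"jaw": -1,"dx": -0.14,"dy": 0.04,"dz": 0,"ax": 0,"ay": 0,"az": 0},
    {"jaw": -1,"dx": -0.19,"dy": 0.055,"dz": 0,"ax": 0,"ay": 0,"az": 0},
    {"jaw": -1,"dx": -0.226,"dy": 0.067,"dz": 0,"ax": 0,"ay": 0,"az": 0},
    {"jaw": -1,"dx": -0.226,"dy": 0.067,"dz": 0,"ax": 0,"ay": 0,"az": 0},
    {"jaw": -1,"dx": -0.226,"dy": 0.067,"dz": 0,"ax": 0,"ay": 0,"az": 0}
  ]
}}

```text
time: 31.5
tcp_pos: [0.5263, -0.3477, 0.0499]
eef_rot: [-0.001, -0.024, 1.0, 0.001]
ft_force: [-5.4, 1.8, 8.8]
finger_gap: 0.0177
```

Request:
{"fn": "carry_out", "kwargs": {
  "motion": [
    {"jaw": -0.5,"dx": 0,"dy": 0,"dz": 0,"ax": 0,"ay": 0,"az": 0},
    {"jaw": -0.4,"dx": 0,"dy": 0,"dz": 0,"ax": 0,"ay": 0,"az": 0},
    {"jaw": -0.4,"dx": 0,"dy": 0,"dz": 0,"ax": 0,"ay": 0,"az": 0},
    {"jaw": -0.4,"dx": 0,"dy": 0,"dz": 0,"ax": 0,"ay": 0,"az": 0},
    {"jaw": -0.4,"dx": 0,"dy": 0,"dz": 0.1,"ax": 0,"ay": 0,"az": 0},
    {"jaw": -0.4,"dx": 0,"dy": 0,"dz": 0.3,"ax": 0,"ay": 0,"az": 0},
    {"jaw": -0.4,"dx": 0,"dy": 0,"dz": 0.5,"ax": 0,"ay": 0,"az": 0},
    {"jaw": -0.4,"dx": -0.25,"dy": 0,"dz": 0.8,"ax": 0,"ay": 0,"az": 0},
    {"jaw": -0.4,"dx": -0.5,"dy": 0.1,"dz": 1,"ax": 0,"ay": 0,"az": -0.15},
    {"jaw": -0.4,"dx": -0.6,"dy": 0.35,"dz": 1,"ax": 0,"ay": 0,"az": -0.3},
    {"jaw": -0.4,"dx": -0.6,"dy": 0.6,"dz": 1,"ax": 0,"ay": 0,"az": -0.5},
    {"jaw": -0.4,"dx": -0.6,"dy": 0.85,"dz": 1,"ax": 0,"ay": 0,"az": -0.65}
  ]
}}

```text
time: 32.7
tcp_pos: [0.4088, -0.2037, 0.2492]
eef_rot: [0.001, 0.233, 0.972, -0.0]
ft_force: [1.1, 0.5, 0.5]
finger_gap: 0.0279
```

```bash
python3 - <<'E'
from h import *
st()
c=cam("top"); cv2.imwrite("pics/top15.png",c["img"][90:340,120:420].repeat(2,0).repeat(2,1))
cv2.imwrite("pics/mp4.png",topdown(c,.03,.43,.65,-.46,-.25,2000))
c=cam("scene"); cv2.imwrite("pics/mp4s.png",topdown(c,.03,.43,.65,-.46,-.25,2000))
E
```

```text
t 32.7 tcp [ 0.4088 -0.2037  0.2492] yawY 63.02 zax [ 0.002 -0.001 -1.   ] F [1.1 0.5 0.5] gap 0.0279 j6 -1.66
```

View pics/top15.png

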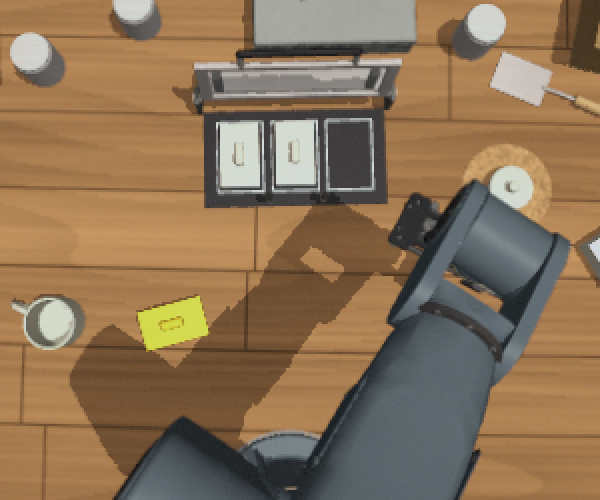

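View pics/mp4.png

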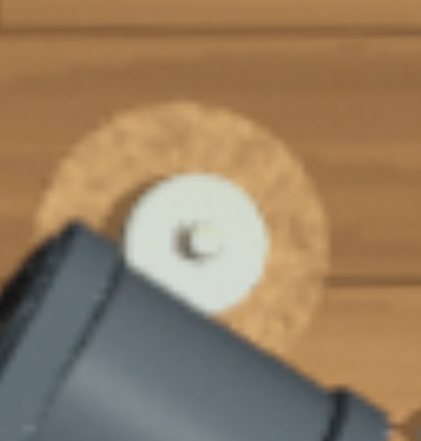

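View pics/mp4s.png

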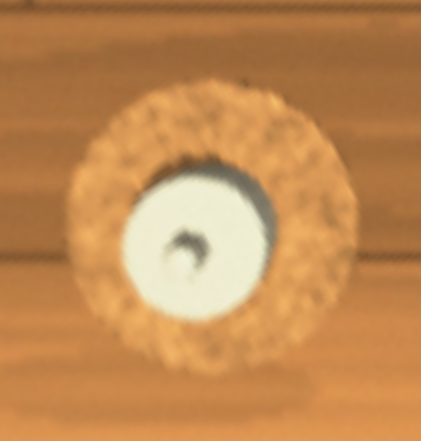

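The pot is centred again. Back to the cover bar: up, rotate the jaws across the bar, and come over it from above.

Request:
{"fn": "carry_out", "kwargs": {
  "motion": [
    {"jaw": 0,"dx": 0.1,"dy": 0.3,"dz": 0.3,"ax": 0,"ay": 0,"az": -0.19},
    {"jaw": 0,"dx": 0.1,"dy": 0.5,"dz": 0.5,"ax": 0,"ay": 0,"az": -0.38},
    {"jaw": 0,"dx": 0.1,"dy": 0.7,"dz": 0.6,"ax": 0,"ay": 0,"az": -0.57},
    {"jaw": 0,"dx": 0.1,"dy": 1,"dz": 0.6,"ax": 0,"ay": 0,"az": -0.76},
    {"jaw": 0,"dx": 0.1,"dy": 1,"dz": 0.6,"ax": 0,"ay": 0,"az": -0.95},
    {"jaw": 0,"dx": 0.1,"dy": 1,"dz": 0.6,"ax": 0,"ay": 0,"az": -1},
    {"jaw": 0,"dx": 0.1,"dy": 1,"dz": 0.6,"ax": 0,"ay": 0,"az": -1}
  ]
}}

```text
time: 33.5
tcp_pos: [0.4304, -0.0036, 0.3687]
eef_rot: [0.001, 0.584, 0.812, 0.0]
ft_force: [0.3, 0.2, -0.1]
finger_gap: 0.0464
```

```bash
python3 - <<'E'
from h import *
s=st(); p=s["tcp_pos"]; print(np.round((np.array([.674,.009,.37])-p)/.2,3))
E
```

```text
t 33.5 tcp [ 0.4304 -0.0036  0.3687] yawY 18.6 zax [ 0.001 -0.    -1.   ] F [ 0.3  0.2 -0.1] gap 0.0464 j6 -0.44
[1.218 0.063 0.006]
```

Request:
{"fn": "carry_out", "kwargs": {
  "motion": [
    {"jaw": 0,"dx": 0.25,"dy": 0.063,"dz": 0,"ax": 0,"ay": 0,"az": -0.18},
    {"jaw": 0,"dx": 0.5,"dy": 0.063,"dz": 0,"ax": 0,"ay": 0,"az": -0.35},
    {"jaw": 0,"dx": 0.75,"dy": 0.063,"dz": 0,"ax": 0,"ay": 0,"az": -0.35},
    {"jaw": 0,"dx": 0.95,"dy": 0.063,"dz": 0,"ax": 0,"ay": 0,"az": -0.35},
    {"jaw": 0,"dx": 0.95,"dy": 0.063,"dz": 0,"ax": 0,"ay": 0,"az": -0.35},
    {"jaw": 0,"dx": 0.95,"dy": 0.063,"dz": 0,"ax": 0,"ay": 0,"az": -0.35}
  ]
}}

```text
time: 34.1
tcp_pos: [0.6203, 0.0066, 0.3666]
eef_rot: [-0.001, 0.689, 0.724, -0.001]
ft_force: [-0.2, -0.3, 0.6]
finger_gap: 0.0461
```

```bash
python3 - <<'E'
from h import *
s=st(); p=s["tcp_pos"]; print(np.round((np.array([.674,.009,.37])-p)/.2,3))
c=cam("top"); X=cloud(c); m=(X[...,2]>.27)&(X[...,2]<.31)&(X[...,0]>.6)&(X[...,0]<.75)&(abs(X[...,1])<.12)
print(np.round(np.median(X[m],0),4),m.sum())
E
```

```text
t 34.1 tcp [0.6203 0.0066 0.3666] yawY 2.84 zax [-0.002 -0.    -1.   ] F [-0.2 -0.3  0.6] gap 0.0461 j6 -0.11
[0.269 0.012 0.017]
[0.6689 0.0869 0.2912] 20
```

Request:
{"fn": "carry_out", "kwargs": {
  "motion": [
    {"jaw": 0,"dx": 0.2,"dy": 0.012,"dz": 0,"ax": 0,"ay": 0,"az": 0},
    {"jaw": 0,"dx": 0.267,"dy": 0.012,"dz": 0,"ax": 0,"ay": 0,"az": 0},
    {"jaw": 0,"dx": 0.267,"dy": 0.012,"dz": 0,"ax": 0,"ay": 0,"az": 0},
    {"jaw": 0,"dx": 0.267,"dy": 0.012,"dz": -0.1,"ax": 0,"ay": 0,"az": 0},
    {"jaw": 0,"dx": 0.267,"dy": 0.012,"dz": -0.2,"ax": 0,"ay": 0,"az": 0},
    {"jaw": 0,"dx": 0.267,"dy": 0.012,"dz": -0.2,"ax": 0,"ay": 0,"az": 0}
  ],
  "force": 20
}}

```text
time: 34.75
tcp_pos: [0.6714, 0.01, 0.3265]
eef_rot: [-0.001, 0.69, 0.724, -0.001]
ft_force: [-0.1, -0.6, -0.4]
finger_gap: 0.0465
```

```bash
python3 - <<'E'
from h import *
s=st(); p=s["tcp_pos"]; print(np.round((np.array([.674,.009,.2855])-p)/.2,3))
c=cam("scene"); cv2.imwrite("pics/s16.png",c["img"][80:230,220:380].repeat(4,0).repeat(4,1)[:600])
E
```

```text
t 34.75 tcp [0.6714 0.01   0.3265] yawY 2.77 zax [-0.004  0.    -1.   ] F [-0.1 -0.6 -0.4] gap 0.0465 j6 -0.1
[ 0.013 -0.005 -0.205]
```

View pics/s16.png

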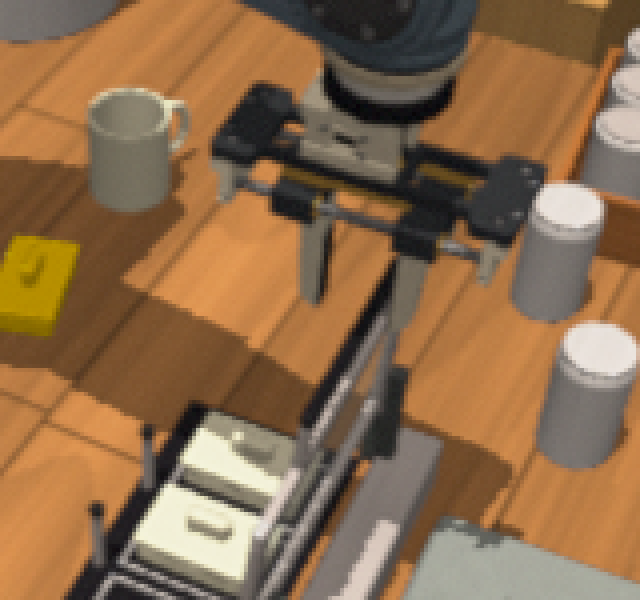

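The fingers are either side of the bar. Descend and pinch.

Request:
{"fn": "carry_out", "kwargs": {
  "motion": [
    {"jaw": 0,"dx": 0.008,"dy": 0,"dz": -0.1,"ax": 0,"ay": 0,"az": 0},
    {"jaw": 0,"dx": 0.008,"dy": 0,"dz": -0.2,"ax": 0,"ay": 0,"az": 0},
    {"jaw": 0,"dx": 0.008,"dy": 0,"dz": -0.205,"ax": 0,"ay": 0,"az": 0},
    {"jaw": -1,"dx": 0.008,"dy": 0,"dz": -0.205,"ax": 0,"ay": 0,"az": 0},
    {"jaw": -1,"dx": 0.008,"dy": 0,"dz": -0.205,"ax": 0,"ay": 0,"az": 0},
    {"jaw": -1,"dx": 0.008,"dy": 0,"dz": -0.205,"ax": 0,"ay": 0,"az": 0},
    {"jaw": -1,"dx": 0.008,"dy": 0,"dz": -0.205,"ax": 0,"ay": 0,"az": 0},
    {"jaw": -1,"dx": 0.008,"dy": 0,"dz": -0.205,"ax": 0,"ay": 0,"az": 0}
  ],
  "force": 20
}}

```text
time: 35.6
tcp_pos: [0.674, 0.0103, 0.2875]
eef_rot: [-0.001, 0.69, 0.724, -0.001]
ft_force: [-22.1, -2.0, 11.9]
finger_gap: 0.0111
```

```bash
python3 - <<'E'
from h import *
st()
th=.049
for a0,a1 in((1.645,1.1),(1.1,.55),(.55,0)):
    for a in np.linspace(a0,a1,13)[1:]:
        r=.215*(np.cos(a0)-np.cos(a)); print(f"{r*np.cos(th)/.2:.3f} {r*np.sin(th)/.2:.3f} {.215*(np.sin(a)-np.sin(a0))/.2:.3f}")
    print()
E
```

```text
t 35.6 tcp [0.674  0.0103 0.2875] yawY 2.74 zax [-0.003 -0.    -1.   ] F [-22.1  -2.   11.9] gap 0.0111 j6 -0.1
-0.049 -0.002 0.003
-0.097 -0.005 0.003
-0.146 -0.007 0.001
-0.195 -0.010 -0.003
-0.243 -0.012 -0.010
-0.291 -0.014 -0.018
-0.339 -0.017 -0.029
-0.386 -0.019 -0.042
-0.432 -0.021 -0.057
-0.478 -0.023 -0.074
-0.523 -0.026 -0.093
-0.567 -0.028 -0.114

-0.043 -0.002 -0.023
-0.086 -0.004 -0.049
-0.127 -0.006 -0.076
-0.166 -0.008 -0.105
-0.205 -0.010 -0.136
-0.242 -0.012 -0.168
-0.277 -0.014 -0.203
-0.311 -0.015 -0.238
-0.343 -0.017 -0.276
-0.373 -0.018 -0.315
-0.402 -0.020 -0.355
-0.428 -0.021 -0.396

-0.025 -0.001 -0.043
-0.048 -0.002 -0.086
-0.068 -0.003 -0.131
-0.087 -0.004 -0.176
-0.104 -0.005 -0.223
-0.118 -0.006 -0.270
-0.130 -0.006 -0.318
-0.140 -0.007 -0.366
-0.148 -0.007 -0.415
-0.154 -0.008 -0.463
-0.157 -0.008 -0.513
-0.158 -0.008 -0.562
```

Request:
{"fn": "carry_out", "kwargs": {
  "motion": [
    {"jaw": -1,"dx": -0.055,"dy": -0.002,"dz": 0.003,"ax": 0,"ay": 0,"az": 0},
    {"jaw": -1,"dx": -0.107,"dy": -0.005,"dz": 0.003,"ax": 0,"ay": 0,"az": 0},
    {"jaw": -1,"dx": -0.156,"dy": -0.007,"dz": 0.001,"ax": 0,"ay": 0,"az": 0},
    {"jaw": -1,"dx": -0.205,"dy": -0.01,"dz": -0.003,"ax": 0,"ay": 0,"az": 0},
    {"jaw": -1,"dx": -0.253,"dy": -0.012,"dz": -0.01,"ax": 0,"ay": 0,"az": 0},
    {"jaw": -1,"dx": -0.301,"dy": -0.014,"dz": -0.018,"ax": 0,"ay": 0,"az": 0},
    {"jaw": -1,"dx": -0.349,"dy": -0.017,"dz": -0.029,"ax": 0,"ay": 0,"az": 0},
    {"jaw": -1,"dx": -0.396,"dy": -0.019,"dz": -0.042,"ax": 0,"ay": 0,"az": 0},
    {"jaw": -1,"dx": -0.442,"dy": -0.021,"dz": -0.057,"ax": 0,"ay": 0,"az": 0},
    {"jaw": -1,"dx": -0.488,"dy": -0.023,"dz": -0.074,"ax": 0,"ay": 0,"az": 0},
    {"jaw": -1,"dx": -0.533,"dy": -0.026,"dz": -0.093,"ax": 0,"ay": 0,"az": 0},
    {"jaw": -1,"dx": -0.577,"dy": -0.028,"dz": -0.114,"ax": 0,"ay": 0,"az": 0}
  ],
  "force": 22
}}

```text
time: 36.8
tcp_pos: [0.5588, 0.0049, 0.264]
eef_rot: [-0.0, 0.69, 0.724, 0.0]
ft_force: [1.3, 4.4, 1.9]
finger_gap: 0.0111
```

```bash
python3 - <<'E'
from h import *
s=st(); p=s["tcp_pos"]; dx=.656-p[0]; dz=p[2]+.005-.074; print(np.arctan2(dz,dx),np.hypot(dx,dz))
E
```

```text
t 36.8 tcp [0.5588 0.0049 0.264 ] yawY 2.73 zax [-0.  0. -1.] F [1.3 4.4 1.9] gap 0.0111 j6 -0.12
1.1084937107350887 0.21787586260444705
```

Request:
{"fn": "carry_out", "kwargs": {
  "motion": [
    {"jaw": -1,"dx": -0.043,"dy": -0.002,"dz": -0.023,"ax": 0,"ay": 0,"az": 0},
    {"jaw": -1,"dx": -0.086,"dy": -0.004,"dz": -0.049,"ax": 0,"ay": 0,"az": 0},
    {"jaw": -1,"dx": -0.127,"dy": -0.006,"dz": -0.076,"ax": 0,"ay": 0,"az": 0},
    {"jaw": -1,"dx": -0.166,"dy": -0.008,"dz": -0.105,"ax": 0,"ay": 0,"az": 0},
    {"jaw": -1,"dx": -0.205,"dy": -0.01,"dz": -0.136,"ax": 0,"ay": 0,"az": 0},
    {"jaw": -1,"dx": -0.242,"dy": -0.012,"dz": -0.168,"ax": 0,"ay": 0,"az": 0},
    {"jaw": -1,"dx": -0.277,"dy": -0.014,"dz": -0.203,"ax": 0,"ay": 0,"az": 0},
    {"jaw": -1,"dx": -0.311,"dy": -0.015,"dz": -0.238,"ax": 0,"ay": 0,"az": 0},
    {"jaw": -1,"dx": -0.343,"dy": -0.017,"dz": -0.276,"ax": 0,"ay": 0,"az": 0},
    {"jaw": -1,"dx": -0.373,"dy": -0.018,"dz": -0.315,"ax": 0,"ay": 0,"az": 0},
    {"jaw": -1,"dx": -0.402,"dy": -0.02,"dz": -0.355,"ax": 0,"ay": 0,"az": 0},
    {"jaw": -1,"dx": -0.428,"dy": -0.021,"dz": -0.396,"ax": 0,"ay": 0,"az": 0}
  ]
}}

```text
time: 38.0
tcp_pos: [0.4735, 0.0005, 0.1845]
eef_rot: [0.0, 0.69, 0.724, -0.0]
ft_force: [1.1, 2.7, 0.1]
finger_gap: 0.011
```

```bash
python3 - <<'E'
from h import *
s=st(); p=s["tcp_pos"]; dx=.656-p[0]; dz=p[2]+.005-.074; print(np.arctan2(dz,dx),np.hypot(dx,dz)); print((.4422-p[0])/.2,(.069-p[2])/.2)
c=cam("scene"); cv2.imwrite("pics/s17.png",c["img"][80:280,200:380].repeat(3,0).repeat(3,1)[:600])
E
```

```text
t 38.0 tcp [0.4735 0.0005 0.1845] yawY 2.74 zax [-0. -0. -1.] F [1.1 2.7 0.1] gap 0.011 j6 -0.14
0.5643506838382799 0.21595280263632288
-0.15666843115925838 -0.577530460373006
```

View pics/s17.png

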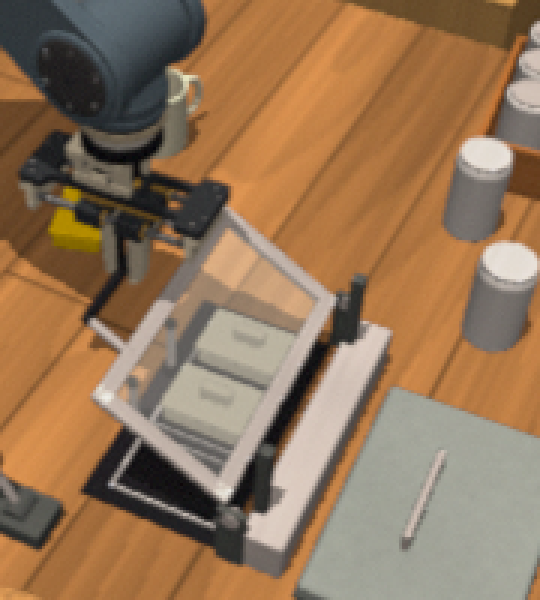

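Request:
{"fn": "carry_out", "kwargs": {
  "motion": [
    {"jaw": -1,"dx": -0.025,"dy": -0.001,"dz": -0.043,"ax": 0,"ay": 0,"az": 0},
    {"jaw": -1,"dx": -0.048,"dy": -0.002,"dz": -0.086,"ax": 0,"ay": 0,"az": 0},
    {"jaw": -1,"dx": -0.068,"dy": -0.003,"dz": -0.131,"ax": 0,"ay": 0,"az": 0},
    {"jaw": -1,"dx": -0.087,"dy": -0.004,"dz": -0.176,"ax": 0,"ay": 0,"az": 0},
    {"jaw": -1,"dx": -0.104,"dy": -0.005,"dz": -0.223,"ax": 0,"ay": 0,"az": 0},
    {"jaw": -1,"dx": -0.118,"dy": -0.006,"dz": -0.27,"ax": 0,"ay": 0,"az": 0},
    {"jaw": -1,"dx": -0.13,"dy": -0.006,"dz": -0.318,"ax": 0,"ay": 0,"az": 0},
    {"jaw": -1,"dx": -0.14,"dy": -0.007,"dz": -0.366,"ax": 0,"ay": 0,"az": 0},
    {"jaw": -1,"dx": -0.147,"dy": -0.007,"dz": -0.41,"ax": 0,"ay": 0,"az": 0},
    {"jaw": -1,"dx": -0.152,"dy": -0.008,"dz": -0.45,"ax": 0,"ay": 0,"az": 0},
    {"jaw": -1,"dx": -0.155,"dy": -0.008,"dz": -0.485,"ax": 0,"ay": 0,"az": 0},
    {"jaw": -1,"dx": -0.157,"dy": -0.008,"dz": -0.515,"ax": 0,"ay": 0,"az": 0}
  ]
}}

```text
time: 39.25
tcp_pos: [0.4424, -0.001, 0.0815]
eef_rot: [-0.0, 0.69, 0.724, -0.0]
ft_force: [-2.1, 4.2, -0.2]
finger_gap: 0.0114
```

Request:
{"fn": "carry_out", "kwargs": {
  "motion": [
    {"jaw": -1,"dx": 0,"dy": 0,"dz": -0.015,"ax": 0,"ay": 0,"az": 0},
    {"jaw": -1,"dx": 0,"dy": 0,"dz": -0.03,"ax": 0,"ay": 0,"az": 0},
    {"jaw": -1,"dx": 0,"dy": 0,"dz": -0.045,"ax": 0,"ay": 0,"az": 0},
    {"jaw": -1,"dx": 0,"dy": 0,"dz": -0.055,"ax": 0,"ay": 0,"az": 0},
    {"jaw": -1,"dx": 0,"dy": 0,"dz": -0.06,"ax": 0,"ay": 0,"az": 0},
    {"jaw": -1,"dx": 0,"dy": 0,"dz": -0.06,"ax": 0,"ay": 0,"az": 0}
  ]
}}

```text
time: 39.85
tcp_pos: [0.4422, -0.001, 0.071]
eef_rot: [-0.0, 0.69, 0.724, -0.0]
ft_force: [-10.1, 3.6, 17.9]
finger_gap: 0.0113
```

```bash
python3 - <<'E'
from h import *
st()
E
```

```text
t 39.85 tcp [ 0.4422 -0.001   0.071 ] yawY 2.75 zax [-0.001 -0.    -1.   ] F [-10.1   3.6  17.9] gap 0.0113 j6 -0.16
```

Stop contact is felt (18 N). I'll release, lift off, and look.

Request:
{"fn": "carry_out", "kwargs": {
  "motion": [
    {"jaw": -0.3,"dx": 0,"dy": 0,"dz": 0,"ax": 0,"ay": 0,"az": 0},
    {"jaw": 0,"dx": 0,"dy": 0,"dz": 0,"ax": 0,"ay": 0,"az": 0},
    {"jaw": 0,"dx": 0,"dy": 0,"dz": 0,"ax": 0,"ay": 0,"az": 0},
    {"jaw": 0,"dx": 0,"dy": 0,"dz": 0,"ax": 0,"ay": 0,"az": 0},
    {"jaw": 0,"dx": 0,"dy": 0,"dz": 0.1,"ax": 0,"ay": 0,"az": 0},
    {"jaw": 0,"dx": 0,"dy": 0,"dz": 0.3,"ax": 0,"ay": 0,"az": 0},
    {"jaw": 0,"dx": 0,"dy": 0,"dz": 0.5,"ax": 0,"ay": 0,"az": 0},
    {"jaw": 0,"dx": -0.1,"dy": 0,"dz": 0.6,"ax": 0,"ay": 0,"az": 0},
    {"jaw": -0.5,"dx": -0.4,"dy": 0,"dz": 0.7,"ax": 0,"ay": 0,"az": 0},
    {"jaw": -1,"dx": -0.5,"dy": 0,"dz": 0.7,"ax": 0,"ay": 0,"az": 0},
    {"jaw": -1,"dx": -0.5,"dy": 0,"dz": 0.7,"ax": 0,"ay": 0,"az": 0}
  ]
}}

```text
time: 40.95
tcp_pos: [0.34, -0.0009, 0.2106]
eef_rot: [0.0, 0.69, 0.724, 0.0]
ft_force: [0.0, -0.6, 0.4]
finger_gap: 0.0269
```

```bash
python3 - <<'E'
from h import *
st()
c=cam("top"); cv2.imwrite("pics/top18.png",c["img"][90:340,120:420].repeat(2,0).repeat(2,1))
c=cam("scene"); cv2.imwrite("pics/s18.png",c["img"][100:300,160:360].repeat(3,0).repeat(3,1)); X=cloud(c)
m=(X[...,2]>.075)&(X[...,2]<.14)&(X[...,0]>.36)&(X[...,0]<.52)&(X[...,1]<-.15)&(X[...,1]>-.27)
print(m.sum(),np.round(np.percentile(X[m],[0,50,100],axis=0),4))
ct=cam("top"); X=cloud(ct)
m=(X[...,2]>.075)&(X[...,2]<.14)&(X[...,0]>.36)&(X[...,0]<.52)&(X[...,1]<-.15)&(X[...,1]>-.27)
print(m.sum(),np.round(np.percentile(X[m],[0,50,100],axis=0),4))
E
```

```text
t 40.95 tcp [ 0.34   -0.0009  0.2106] yawY 2.73 zax [ 0.001 -0.    -1.   ] F [ 0.  -0.6  0.4] gap 0.0269 j6 -0.19
66 [[ 0.4279 -0.2191  0.0754]
 [ 0.4426 -0.2105  0.0949]
 [ 0.4514 -0.1969  0.1025]]
55 [[ 0.4285 -0.2193  0.0823]
 [ 0.4378 -0.2074  0.095 ]
 [ 0.4507 -0.1968  0.1037]]
```

View pics/top18.png

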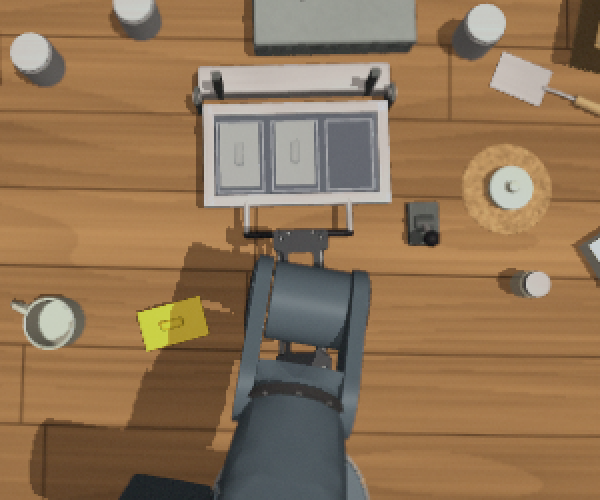

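View pics/s18.png

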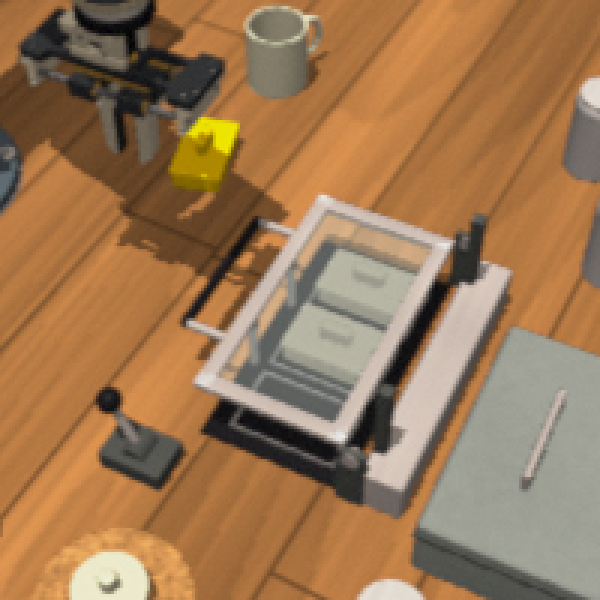

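The cover lies level on its front stops, and both dishes and the pot are in place. Now the lever: ball centre about (0.440, -0.208, 0.092). I'll approach it from the robot's side with closed fingers.

Request:
{"fn": "carry_out", "kwargs": {
  "motion": [
    {"jaw": -1,"dx": 0,"dy": -0.25,"dz": 0,"ax": 0,"ay": 0,"az": 0},
    {"jaw": -1,"dx": 0,"dy": -0.5,"dz": 0,"ax": 0,"ay": 0,"az": 0},
    {"jaw": -1,"dx": 0,"dy": -0.75,"dz": 0,"ax": 0,"ay": 0,"az": 0},
    {"jaw": -1,"dx": 0.1,"dy": -1,"dz": 0,"ax": 0,"ay": 0,"az": 0},
    {"jaw": -1,"dx": 0.15,"dy": -1,"dz": 0,"ax": 0,"ay": 0,"az": 0},
    {"jaw": -1,"dx": 0.15,"dy": -1,"dz": 0,"ax": 0,"ay": 0,"az": 0}
  ]
}}

```text
time: 41.7
tcp_pos: [0.3738, -0.2022, 0.2094]
eef_rot: [-0.001, 0.691, 0.723, -0.0]
ft_force: [-0.6, -0.0, -0.1]
finger_gap: 0.0005
```

```bash
python3 - <<'E'
from h import *
s=st(); p=s["tcp_pos"]; print(np.round((np.array([.378,-.2105,.088])-p)/.2,3))
E
```

```text
t 41.7 tcp [ 0.3738 -0.2022  0.2094] yawY 2.64 zax [-0.001  0.001 -1.   ] F [-0.6 -0.  -0.1] gap 0.0005 j6 -0.65
[ 0.021 -0.042 -0.607]
```

Request:
{"fn": "carry_out", "kwargs": {
  "motion": [
    {"jaw": -1,"dx": 0,"dy": -0.042,"dz": -0.2,"ax": 0,"ay": 0,"az": 0},
    {"jaw": -1,"dx": 0,"dy": -0.042,"dz": -0.4,"ax": 0,"ay": 0,"az": 0},
    {"jaw": -1,"dx": 0,"dy": -0.042,"dz": -0.607,"ax": 0,"ay": 0,"az": 0},
    {"jaw": -1,"dx": 0,"dy": -0.042,"dz": -0.607,"ax": 0,"ay": 0,"az": 0},
    {"jaw": -1,"dx": 0,"dy": -0.042,"dz": -0.607,"ax": 0,"ay": 0,"az": 0}
  ]
}}

```text
time: 42.2
tcp_pos: [0.3727, -0.2087, 0.0893]
eef_rot: [-0.001, 0.69, 0.724, -0.0]
ft_force: [0.5, 0.2, -0.1]
finger_gap: 0.0008
```

```bash
python3 - <<'E'
from h import *
st(); c=cam("scene"); cv2.imwrite("pics/s19.png",c["img"][170:290,130:270].repeat(5,0).repeat(5,1))
E
```

```text
t 42.2 tcp [ 0.3727 -0.2087  0.0893] yawY 2.8 zax [-0.001  0.001 -1.   ] F [ 0.5  0.2 -0.1] gap 0.0008 j6 -0.67
```

View pics/s19.png

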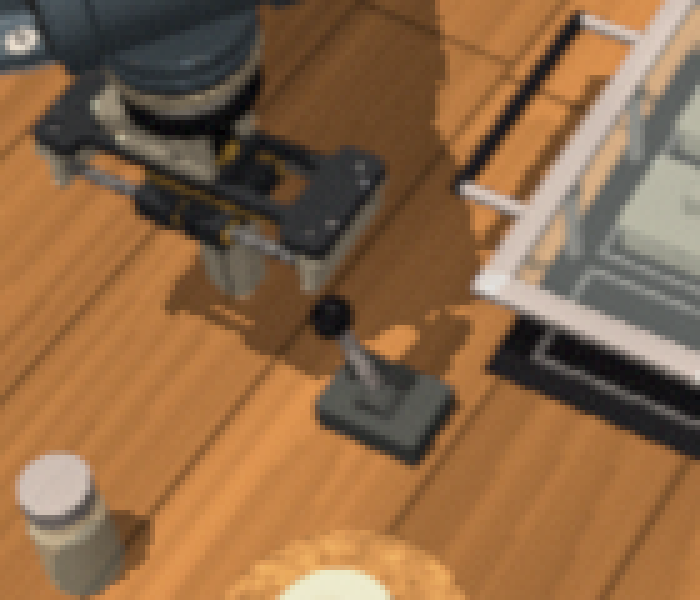

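Request:
{"fn": "carry_out", "kwargs": {
  "motion": [
    {"jaw": -1,"dx": 0.1,"dy": 0.005,"dz": 0,"ax": 0,"ay": 0,"az": 0},
    {"jaw": -1,"dx": 0.2,"dy": 0.01,"dz": 0,"ax": 0,"ay": 0,"az": 0},
    {"jaw": -1,"dx": 0.27,"dy": 0.013,"dz": 0,"ax": 0,"ay": 0,"az": 0},
    {"jaw": -1,"dx": 0.33,"dy": 0.016,"dz": 0,"ax": 0,"ay": 0,"az": 0},
    {"jaw": -1,"dx": 0.39,"dy": 0.019,"dz": 0,"ax": 0,"ay": 0,"az": 0},
    {"jaw": -1,"dx": 0.44,"dy": 0.022,"dz": 0,"ax": 0,"ay": 0,"az": 0},
    {"jaw": -1,"dx": 0.49,"dy": 0.024,"dz": 0,"ax": 0,"ay": 0,"az": 0},
    {"jaw": -1,"dx": 0.49,"dy": 0.024,"dz": 0,"ax": 0,"ay": 0,"az": 0}
  ]
}}

```text
time: 43.05
tcp_pos: [0.4717, -0.2047, 0.0889]
eef_rot: [0.0, 0.69, 0.724, 0.0]
ft_force: [0.0, -0.1, 0.7]
finger_gap: 0.0005
```

```bash
python3 - <<'E'
from h import *
st(); c=cam("scene"); cv2.imwrite("pics/s20.png",c["img"][170:290,130:270].repeat(5,0).repeat(5,1))
E
```

```text
t 43.05 tcp [ 0.4717 -0.2047  0.0889] yawY 2.76 zax [ 0.001 -0.    -1.   ] F [ 0.  -0.1  0.7] gap 0.0005 j6 -0.55
```

View pics/s20.png

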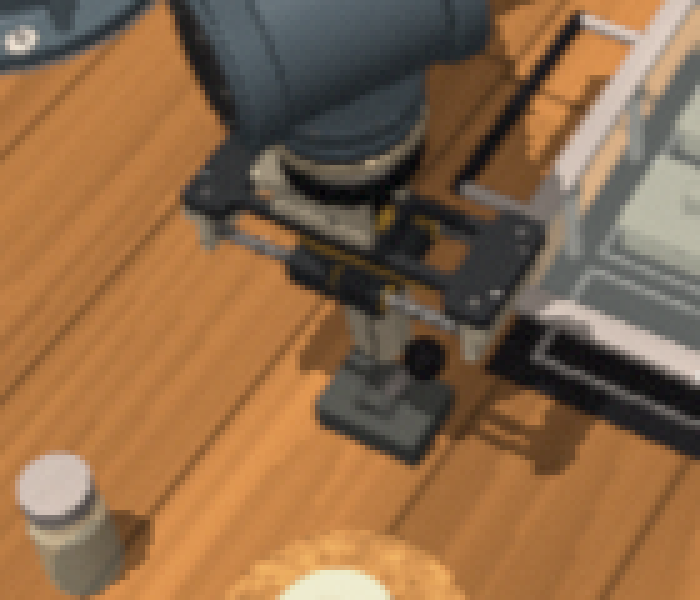

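The lever is leaning away. I'll push on gently until its stop is felt.

Request:
{"fn": "carry_out", "kwargs": {
  "motion": [
    {"jaw": -1,"dx": 0.02,"dy": 0.001,"dz": 0,"ax": 0,"ay": 0,"az": 0},
    {"jaw": -1,"dx": 0.04,"dy": 0.002,"dz": 0,"ax": 0,"ay": 0,"az": 0},
    {"jaw": -1,"dx": 0.04,"dy": 0.002,"dz": 0,"ax": 0,"ay": 0,"az": 0}
  ]
}}

```text
time: 43.4
tcp_pos: [0.4741, -0.2041, 0.0883]
eef_rot: [-0.005, 0.69, 0.724, -0.003]
ft_force: [-28.9, -4.6, 17.1]
finger_gap: 0.0005
```

The hard stop is felt (-29 N). I'll back off and check everything.

Request:
{"fn": "carry_out", "kwargs": {
  "motion": [
    {"jaw": -1,"dx": -0.1,"dy": 0,"dz": 0,"ax": 0,"ay": 0,"az": 0},
    {"jaw": -1,"dx": -0.3,"dy": -0.02,"dz": 0,"ax": 0,"ay": 0,"az": 0},
    {"jaw": -1,"dx": -0.5,"dy": -0.03,"dz": 0.1,"ax": 0,"ay": 0,"az": 0},
    {"jaw": -1,"dx": -0.6,"dy": -0.03,"dz": 0.3,"ax": 0,"ay": 0,"az": 0},
    {"jaw": -1,"dx": -0.7,"dy": -0.03,"dz": 0.6,"ax": 0,"ay": 0,"az": 0},
    {"jaw": -1,"dx": -0.8,"dy": -0.2,"dz": 0.7,"ax": 0,"ay": 0,"az": 0},
    {"jaw": -1,"dx": -0.8,"dy": -0.4,"dz": 0.7,"ax": 0,"ay": 0,"az": 0},
    {"jaw": -1,"dx": -0.8,"dy": -0.4,"dz": 0.7,"ax": 0,"ay": 0,"az": 0},
    {"jaw": -1,"dx": -0.8,"dy": -0.4,"dz": 0.7,"ax": 0,"ay": 0,"az": 0}
  ]
}}

```text
time: 44.3
tcp_pos: [0.3182, -0.2845, 0.2286]
eef_rot: [-0.0, 0.691, 0.723, 0.0]
ft_force: [-0.4, 0.0, -0.7]
finger_gap: 0.0002
```

```bash
python3 - <<'E'
from h import *
st()
c=cam("top"); cv2.imwrite("pics/top21.png",c["img"][80:290,120:420].repeat(2,0).repeat(2,1)); cv2.imwrite("pics/pl21.png",topdown(c,.03,.49,.65,-.06,.15,3500))
cv2.imwrite("pics/mp21.png",topdown(c,.03,.43,.65,-.46,-.25,2000))
for cc in (c,cam("scene")):
    X=cloud(cc); m=(X[...,2]>.075)&(X[...,2]<.14)&(X[...,0]>.38)&(X[...,0]<.55)&(X[...,1]<-.16)&(X[...,1]>-.25)
    print(m.sum(),np.round(np.percentile(X[m],[0,50,100],axis=0),4))
    X=cloud(cc); m=(X[...,0]>.42)&(X[...,0]<.46)&(abs(X[...,1])<.07)&(X[...,2]>.05); print("bar z",np.round(np.percentile(X[m][:,2],[50,90]),4))
c=cam("scene"); cv2.imwrite("pics/s21.png",c["img"][120:320,150:370].repeat(3,0).repeat(3,1))
E
```

```text
t 44.3 tcp [ 0.3182 -0.2845  0.2286] yawY 2.63 zax [-0.  0. -1.] F [-0.4  0.  -0.7] gap 0.0002 j6 -0.88
58 [[ 0.4856 -0.2154  0.076 ]
 [ 0.4997 -0.2047  0.0917]
 [ 0.5131 -0.1937  0.099 ]]
bar z [0.0786 0.0835]
69 [[ 0.4893 -0.2165  0.0812]
 [ 0.5034 -0.2063  0.0928]
 [ 0.5134 -0.1912  0.1   ]]
bar z [0.0806 0.0835]
```

View pics/s21.png

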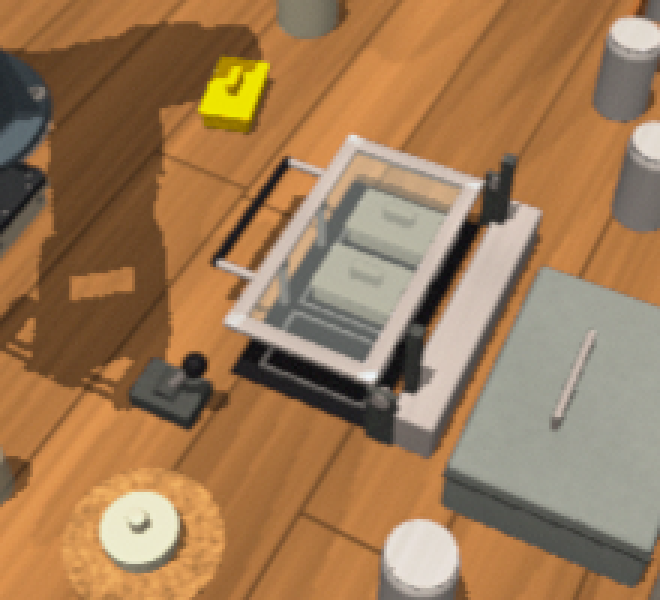

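View pics/top21.png

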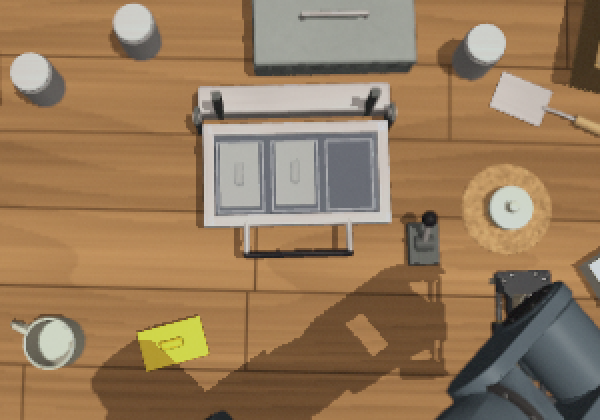

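View pics/mp21.png

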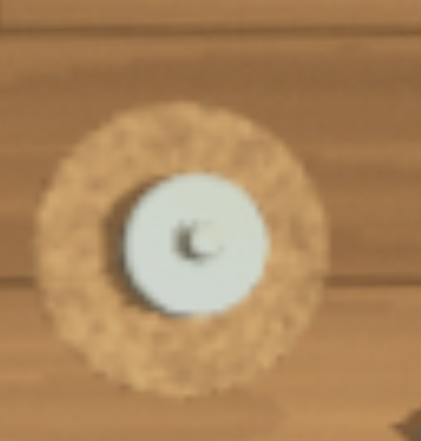

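View pics/pl21.png

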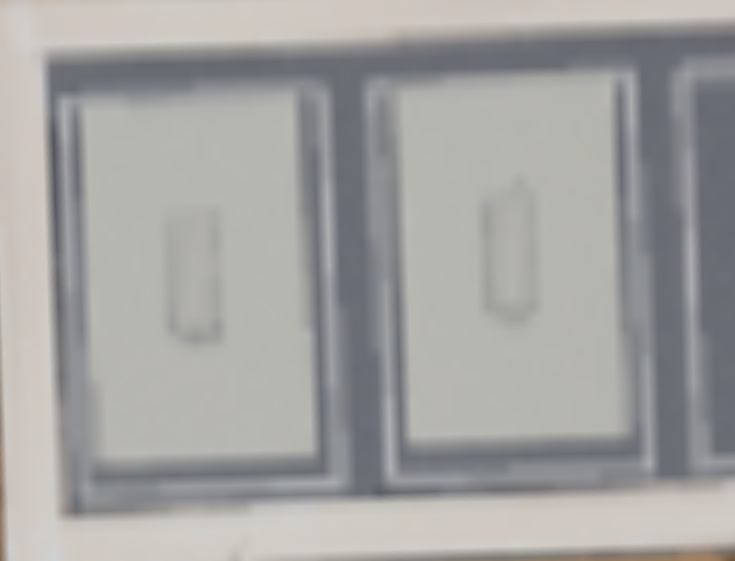

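Everything stands as asked, so I'm handing in.

```bash
python3 -c "
from rig import bot
print(bot.hand_in())"
```

```text
the job is handed in; nothing more can be done
None
```

The job is done and handed in at about 44 s of robot time, well under the 210 s limit. No verdict is reported.

**What I did**
- I lifted the cover to its open stop and slid the pot onto the cork mat by its knob.
- Only two white dishes were present. I slid one onto the middle place and one onto the left-hand place.
- While I was moving a dish, the pot was knocked about 5 cm off centre, so I slid it back onto the middle of the mat.
- I lowered the cover in the gripper all the way onto its front stops and released it there.
- Last, I pushed the switch lever over until I felt its stop, at about 29 N.

**Last checks**
- **Dishes:** both measured within about 1 mm of their place centres and lined up with them before the cover was lowered. They looked unmoved through the closed cover.
- **Pot:** about 1 mm from the mat centre in the top camera. The two cameras disagree with each other by 2 to 3 mm.
- **Cover:** looks level on its front stops, with the bar's height back where it started.
- **Lever:** leans away, its tip at x of about 0.50 m against 0.44 m before, which fits fully on.
- **Other things:** the yellow look-alike, mug and tins look unmoved, and the arm is clear of everything.

No check failed. My automatic outline fits for the pot, and for the dishes once they were on the plate, were unreliable there. For those I read the positions by eye from the rectified pictures instead.

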